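# Put the squeegee away in the slot of the brush rack

## Robot

A 7-joint arm with a two-finger parallel gripper is mounted at the origin on the work surface. World frame = base frame: x ahead of the robot, y to its left, z up, the work surface at z = 0. Lengths are in mm, angles in rad, forces in N, time in s.
With the tool pointing down it reaches from about 400 to 875 mm from the base axis. Payload 4.4 kg.
Tool frame: the origin (TCP) lies at the very end of the fingers, on their centre line; the grasp point (between the pads) lies 19 mm behind it; y points along the fingers, x is the direction in which the jaws open and shut, and the axes are right-handed (so a half turn about y gives the same grasp; the last joint's range is limited). The gripper opens to 85 mm and grips with 20 to 120 N. Pads are 22 mm wide; open, the fingers measure 114 mm over their backs; the gripper's body (76 mm by 85 mm) begins 54 mm behind the grasp point. The pads swing forward as they close: fully open they stand 13 mm farther back than shut.
Start: joints at [-1.283, 0.628, 0.038, 1.517, -0.027, 0.996, -0.02], TCP at [225.178, 609.765, 196.713] pointing down, gripper open.
Joint ranges: [-3.06, 3.06], [-0.37, 2.12], [-1.25, 1.32], [0.18, 2.47], [-1.1, 4.24], [0.23, 1.98], [-2.94, 2.94]. Speed limits (rad/s): [2.57, 2.57, 3.14, 3.14, 3.14, 3.14, 3.14].

## Interface

Orientations are given as [roll, pitch, yaw] about the fixed x, y, z axes, in that order (R = Rz(yaw) Ry(pitch) Rx(roll)).
In Python, from cell import ctrl, get_image, nets gives the robot as it stands. The module is installed in compiled form; this text tells all that it offers.
- The arm moves only by the tool step_arm, never from a script. Its argument "moves" is text: rows parted by semicolons, each of 7 numbers parted by spaces: the shift along the tool's x, y, z normalised to -1 to 1, where 1 is 0.05 m, then the turn, a rotation vector about the tool's x, y, z normalised to -1 to 1, where 1 is 0.12 rad, then the opening, from 0 (shut) to 1 (fully open). A call has 1 to 20 rows; each row shifts and turns the commanded pose from where the row before left it, along the tool's axes as they then stand; what a row does not reach is not made up. A row lasts 1/10 s, in which the tool goes at most 50 mm and 8.59 degrees, less where a joint would pass 70% of its speed; a pose out of reach is approached as far as the arm can. A call with a number of a shift or a turn outside -1 to 1 is refused whole. A call with a gripper value outside its range is refused whole. The fingers move at their own pace and stop on an object; the grip force is fixed at half the most. Time passes only in rows, so rows that do not move let the fingers close. It gives the time, the measured TCP pose, the force and the opening at its end, in the units of the state.
- ctrl.read_state(): the state, without advancing time (a new reading comes with each control period).
- get_image(name): name is "side" or "top" or "wrist"; returns a dict with "color" (400x640x3 uint8, blue, green, red), "vertical_fov" (degrees; the focal length in pixels is half the picture's height over the tangent of half this angle, whatever the lens; pixels are square), "cx", "cy" (the principal point, pixels), "k1" (the pictures are not rectified: a ray, as slopes to the right and down, at radius r is drawn at 1 + k1 r^2 times it, then the intrinsics apply), "R" (3x3) and "t" (3): a world point X has camera coordinates R X + t; the wrist camera has in their place "T_tool_cam" (4x4, takes a point from camera to tool coordinates, whose origin is the TCP and whose axes are the tool frame's). Camera axes: x right, y down, z forward; pixel columns grow to the right and rows downward; lengths in mm; the calibration is good to about 2 mm. A picture is of the moment at which its call begins: read the wrist's pose just before it. There is no depth.
- ctrl.finish_job(): hands the job in, once; it reports no verdict.
Trained networks look in a picture, given as the dict that the camera call returned (one of the last four; its "shot" number tells which), for a name from the list of things; names that differ only in an ending like _2 or _b are one class to them, and where a whole thing is asked for, a point or a joint stands for the part that bears it (a point fixed in the world has none). Each returns a list of dicts, best first, with "conf" (0 to 1); they miss things now and then, are a little off and sometimes report something else, mostly with a low value. They report only what shows in the picture. A call takes as long as a camera call.
- nets.find_in(picture, target): "position" ([x, y, z] in mm, in world coordinates, good to about 4 mm: the middle of the surface that is visible of it).
- nets.cut_out(picture, target): "pixels" (400x640 bool, what is visible of it).
- nets.place_of(picture, target): "position" ([x, y, z] in mm, in world coordinates, good to about 4 mm: a listed point, or the origin of a listed thing).
The state is a dict: "clock": time; "qpos": joint angles; "qd": joint speeds; "tau": joint torques, N m; "eef_pos": TCP position; "tool_rot": TCP orientation; "force": force on the tool from outside, world axes, zero at the start; "torque": the same for the moment, N m; "width": finger opening in mm.
Only numpy, scipy, OpenCV 4.12 (cv2) and the standard library are available. Lean on these libraries where they do the work, as an engineer would, in place of code of your own. Each camera call takes 0.05 s, during which the arm holds its last target.

## Task

The tyre gauge has been left lying across the slot at the foot of the brush rack: lay it on the shelf off to one side of the slot, wholly clear of the straight way in. Slide the white squeegee, keeping it flat on the shelf all the while, thin edge first through the slot until it is fully home against the stop inside. Do not tip or shift the mug, the wax tin or the spray bottle.

Things in the scene. Friction and masses are not known exactly. Their poses are not given: they have to be found in the camera images.
- rack: Black plastic brush rack, screwed down. Origin on the shelf at the middle of the slot's mouth; x level, straight into the slot; y across it; z up. Front part: 146 mm wide, 28 high, x = 0 to 100 mm. Brush part with four upright brushes: x = 100 to 166 mm, 146 wide, about 210 high.
- slot_mouth (a point): Rack origin: middle of the slot's mouth on the shelf. Slot 106 mm wide (inner side walls at y = -53, +53 mm), 12 mm high under a bar at x = 2 to 20 mm; floor is the bare shelf, no sill. Over the first 22 mm the side walls flare to about 118 mm apart at the mouth. Behind the bar a 10 mm lip overhangs each side at 13 mm height; the middle is open above.
- slot_stop (a point): Middle of the back stop's face (20 mm high), on the shelf, 100 mm inside the mouth along the rack's x. The squeegee's thin edge meets it when fully home; the rear 32 mm of the squeegee then stay outside.
- squeegee: Loose flat white hard-plastic squeegee, 132 mm long (x), 100 wide (y), about 0.14 kg. Origin on the underside, mid-footprint; x points to the thin edge. 8 mm thick, ramping over the rear 28 mm to an 18 mm high heel with an upright back face. Not made to be gripped; slides at about 1 N. Pushed at two points on one straight edge it turns until that edge lies against both.
- squeegee_edge (a point): Middle of the thin front edge, on the underside, 66 mm ahead of the origin. The foremost 6 mm are 90 mm wide (stepped corners), the rest 100 mm.
- squeegee_heel (a point): Middle of the squeegee's heel (back face), on its underside, 66 mm behind its origin.
- gauge: Loose stainless steel stick tyre gauge, 150 mm long (its x), lying on the shelf in front of the slot's mouth. Origin on its underside at mid-length. Square barrel 16 mm wide (y) and 14 mm high from x = -58 to +46 mm, thin white scale bar at the -x end, ball-shaped chuck (21 mm across, 24 mm high) at the +x end. About 0.09 kg.
- gauge_head (a point): Chuck end of the gauge, 75 mm from its origin along its +x, at mid-height of the barrel (7 mm up).
- gauge_tail (a point): Scale-bar end of the gauge, 75 mm from its origin along its -x, 7 mm up.
- mug: Blue ceramic mug of valve caps, 82 mm across and 92 mm high, with a handle. Bystander. Origin at the centre of its underside.
- wax_tin: Round steel wax tin, 90 mm across and about 45 mm high. Bystander. Origin at the centre of its underside.
- spray: White upright detailing bottle, 68 mm across and about 170 mm high. Bystander. Origin at the centre of its underside.

How it is judged:
By the outcome, as a careful person would: the job done as asked, in the order asked, and still so for the second after the job is handed in, with the robot touching nothing.
It also fails if it takes over 72 s, if anything falls off the work surface, if the arm or the gripper's body presses on something with over 40 N, if the wrist force passes 120 N, or if a joint passes its speed limit or range.

## Working session

There is one attempt and no reset: what is moved stays moved. The work goes in short steps, Python scripts to look and compute and a tool call to move; the robot and the scene stay as the last step left them, time stands still between calls to the robot, and variables do not carry over. Pictures are saved under pics/ and viewed, and the job is handed in when it is done.

Besides the shell and the picture viewer there is one more tool, called after "Call:" by a JSON object that holds its "method" and its "body". step_arm: Moves the arm, as the interface text tells. Scaled input: -1 to 1 covers 0.05 m each way for a shift and 0.12 rad each way for a turn. Its arguments: {"type":"object","properties":{"moves":{"type":"string"}},"required":["moves"]}

```bash
mkdir -p pics; cat > h.py <<'E'
import numpy as np, cv2
from cell import ctrl,get_image,nets
from scipy.spatial.transform import Rotation as Ro
def px(im,X):
    c=im['R']@np.array(X,float)+im['t']; s=c[:2]/c[2]; f=200/np.tan(np.radians(im['vertical_fov']/2))
    s=s*(1+im['k1']*(s@s)); return s*f+[im['cx'],im['cy']]
def ray(im,u,z):
    f=200/np.tan(np.radians(im['vertical_fov']/2)); d=(np.array(u,float)-[im['cx'],im['cy']])/f; s=d.copy()
    for _ in range(20): s=d/(1+im['k1']*(s@s))
    R=np.array(im['R']);C=-R.T@im['t']; v=R.T@np.array([s[0],s[1],1]); return C+v*(z-C[2])/v[2]
def wr(im,st):
    T=np.eye(4);T[:3,:3]=Ro.from_euler('xyz',st['tool_rot']).as_matrix();T[:3,3]=st['eef_pos']
    M=np.linalg.inv(T@np.array(im['T_tool_cam'])); im['R']=M[:3,:3]; im['t']=M[:3,3]; return im
E
python3 - <<'E'
from h import *
np.set_printoptions(precision=1,suppress=True)
st=ctrl.read_state();print(st)
for n in ['top','side']:
    im=get_image(n);cv2.imwrite(f'pics/{n}0.png',im['color'])
    print(n,im['vertical_fov'],-np.array(im['R']).T@im['t'])
    for t in ['slot_mouth','slot_stop','rack','squeegee','squeegee_edge','squeegee_heel','gauge','gauge_head','gauge_tail','mug','wax_tin','spray']:
        r=nets.place_of(im,t); print(t,[(np.array(q['position']),round(q['conf'],2)) for q in r[:2]])
E
```

```text
{'clock': 0.0, 'qpos': array([-1.3,  0.6,  0. ,  1.5, -0. ,  1. , -0. ]), 'qd': array([-0.,  0.,  0., -0., -0.,  0.,  0.]), 'tau': array([  0. , -56.3,   1.2, -19.3,   0. ,   0. ,  -0. ]), 'eef_pos': array([224.9, 609.1, 195.8]), 'tool_rot': array([-1.6,  0. ,  1.2]), 'force': array([ 0.3,  0.1, -0.6]), 'torque': array([ 0., -0.,  0.]), 'width': 85.59664772873369}
top 55.942581551920306 [ 508.    -1.8 1257.3]
slot_mouth [(array([527.3, 144.3,  -0.2]), 0.58)]
slot_stop [(array([530.4, 244.9,  -2.4]), 0.89)]
rack [(array([527.2, 140.1,  -1.9]), 0.75)]
squeegee [(array([ 462.8, -141.7,   -2.4]), 0.67)]
squeegee_edge [(array([444.6, -85.4,   1.4]), 0.7)]
squeegee_heel [(array([ 493.8, -209.7,    3.8]), 0.91)]
gauge [(array([506.9,  84.6,   0. ]), 0.68)]
gauge_head [(array([577.2,  71.1,   8.1]), 0.47)]
gauge_tail [(array([429.9,  94.9,   7.2]), 0.71)]
mug [(array([706.4, 170.5,   4.4]), 0.75), (array([ 493.3, -207.6,    1.3]), 0.56)]
wax_tin [(array([ 517.2, -427.8,   -0.5]), 0.69)]
spray [(array([496.3, 417.5,   1.4]), 0.74)]
side 46.2777564965592 [  21.4 -585.   905. ]
slot_mouth [(array([527. , 141.1,  -3.5]), 0.8)]
slot_stop [(array([529.3, 243.1,   2. ]), 0.68)]
rack [(array([525.7, 141.8,   2.7]), 0.66)]
squeegee [(array([ 466.7, -144.2,    2.4]), 0.57)]
squeegee_edge []
squeegee_heel [(array([ 491.6, -207.7,   -1.2]), 0.58)]
gauge [(array([508. ,  84.9,   1.8]), 0.7)]
gauge_head [(array([578.6,  69.9,   7.1]), 0.8), (array([ 466.8, -147.7,    2.8]), 0.36)]
gauge_tail [(array([430.1,  89.8,   4.1]), 0.85)]
mug [(array([706.9, 173. ,  -0.9]), 0.61)]
wax_tin [(array([ 522.3, -431.4,   -2.3]), 0.93)]
spray [(array([494.3, 423.5,   1.2]), 0.61)]
```

View pics/top0.png

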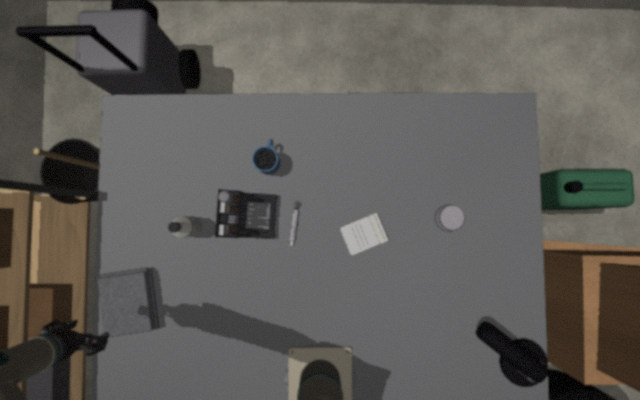

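View pics/side0.png

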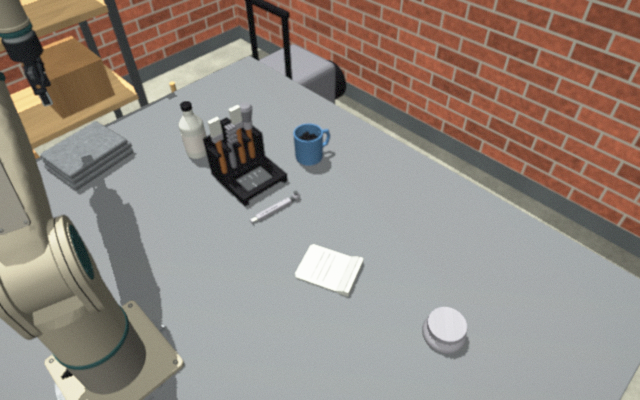

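```bash
python3 - <<'E'
from h import *
np.set_printoptions(precision=3,suppress=True)
st=ctrl.read_state();print(st['qpos'],st['tool_rot'],st['clock']);print(Ro.from_euler('xyz',st['tool_rot']).as_matrix())
im=get_image('top')
for t in ['squeegee','gauge','rack']:
    r=nets.cut_out(im,t)
    m=r[0]['pixels'].astype(np.uint8)
    c=max(cv2.findContours(m,0,2)[0],key=cv2.contourArea)
    b=cv2.boxPoints(cv2.minAreaRect(c)); print(t,r[0]['conf'],b.tolist())
    print([ray(im,u,{'squeegee':5,'gauge':10,'rack':28}[t])[:2] for u in b])
E
```

```text
[-1.283  0.628  0.038  1.517 -0.027  0.996 -0.02 ] [-1.571 -0.     1.217] 1.3
[[ 0.346 -0.    -0.938]
 [ 0.938  0.     0.346]
 [ 0.    -1.     0.   ]]
squeegee 0.65 [[339.4378967285156, 227.65087890625], [376.2899475097656, 212.29583740234375], [387.9763488769531, 240.34317016601562], [351.1242980957031, 255.69821166992188]]
[array([487.095, -66.763]), array([ 537.328, -189.695]), array([ 444.413, -227.016]), array([ 394.704, -104.55 ])]
gauge 0.69 [[289.0365905761719, 239.6707305908203], [293.2804870605469, 201.47560119628906], [299.3170471191406, 202.14634704589844], [295.0731506347656, 240.3414764404297]]
[array([448.477,  99.837]), array([574.401,  85.846]), array([572.08 ,  65.822]), array([446.196,  79.946])]
rack 0.79 [[214.20587158203125, 236.32351684570312], [217.89410400390625, 188.37646484375], [277.3117370605469, 192.94705200195312], [273.6235046386719, 240.89410400390625]]
[array([461.043, 342.182]), array([617.655, 332.293]), array([601.655, 136.905]), array([445.587, 148.439])]
```

Call:
{"method": "step_arm", "body": {"moves": "0 0 0 0 -0.85 0 1; 0 0 0 0 -0.85 0 1; -0.58 -0.21 -0.3 0 0 0 1; -0.58 -0.21 -0.3 0 0 0 1; -0.58 -0.21 -0.3 0 0 0 1; -0.58 -0.21 -0.3 0 0 0 1; -0.58 -0.21 -0.3 0 0 0 1; -0.58 -0.21 -0.3 0 0 0 1; -0.58 -0.21 -0.3 0 0 0 1; -0.58 -0.21 -0.3 0 0 0 1; -0.58 -0.21 -0.3 0 0 0 1; -0.58 -0.21 -0.3 0 0 0 1; -0.55 0 -0.37 0 0 0 1; -0.55 0 -0.37 0 0 0 1; -0.55 0 -0.37 0 0 0 1; -0.55 0 -0.37 0 0 0 1; -0.55 0 -0.37 0 0 0 1; -0.55 0 -0.37 0 0 0 1; -0.55 0 -0.37 0 0 0 1; 0 0 0 0 0 0 1"}}

```text
clock: 3.5
eef_pos: [431.2, 86.4, 302.1]
tool_rot: [-1.573, 0.002, 1.413]
force: [-0.2, 0.3, -0.9]
width: 85.5
```

```bash
cat >> h.py <<'E'
def plan(tx,ty,tz,yaw=None):
    st=ctrl.read_state(); M=Ro.from_euler('xyz',st['tool_rot']).as_matrix(); d=np.array([tx,ty,tz])-st['eef_pos']
    v=M.T@d
    print('pos',st['eef_pos'],'xang',np.degrees(np.arctan2(M[1,0],M[0,0])),'ydown',M[2,1],'units',np.round(v/50,3),'norm',np.linalg.norm(v))
    if yaw is not None:
        print('turn units about y',-np.radians(yaw-np.degrees(np.arctan2(M[1,0],M[0,0])))/0.12)
E
python3 - <<'E'
from h import *
np.set_printoptions(precision=3,suppress=True)
st=ctrl.read_state();print(st['clock'],st['force'],st['qpos']);plan(508,85,250,81.5)
im=wr(get_image('wrist'),st);cv2.imwrite('pics/w1.png',im['color'])
print(im['vertical_fov'],-im['R'].T@im['t'],im['R'][2])
for t in ['slot_mouth','slot_stop','gauge','gauge_head','gauge_tail','squeegee_heel']:
        r=nets.place_of(im,t); print(t,[(np.array(q['position']),round(q['conf'],2)) for q in r[:2]])
E
```

```text
3.5 [-0.218  0.324 -0.887] [-0.429  0.202  0.203  1.918 -0.045  1.025  1.206]
pos [431.245  86.37  302.052] xang 80.97529402524295 ydown -0.9999964806197847 units [ 0.215  1.044 -1.518] norm 92.7502352297163
turn units about y -0.07631539053664048
70.06518007625294 [355.631  97.835 478.819] [ 0.296 -0.05  -0.954]
slot_mouth [(array([525.9, 139. ,  -0.5]), 0.96)]
slot_stop [(array([535.4, 242.4,  -0.2]), 0.72), (array([709. , 167.9,  -3.9]), 0.15)]
gauge [(array([503.7,  83.8,   2.4]), 0.71)]
gauge_head [(array([576.5,  72.3,   9.2]), 0.7)]
gauge_tail [(array([430.9,  97.2,  10.9]), 0.96)]
squeegee_heel [(array([ 490. , -209.8,   -1.8]), 0.81)]
```

View pics/w1.png

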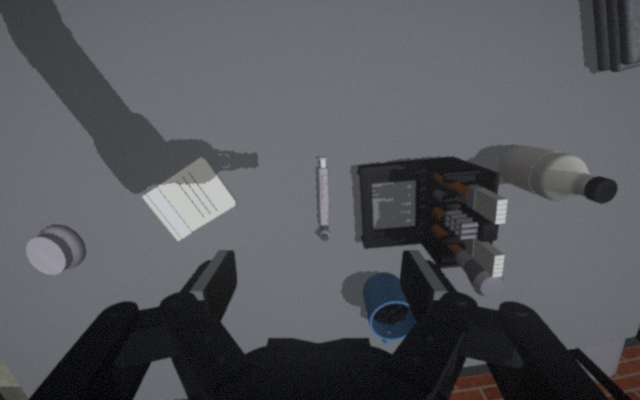

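```bash
python3 - <<'E'
from h import *
np.set_printoptions(precision=1,suppress=True)
st=ctrl.read_state()
im=wr(get_image('wrist'),st)
big=cv2.resize(im['color'][130:280,300:500],None,fx=4,fy=4,interpolation=cv2.INTER_CUBIC);cv2.imwrite('pics/w2.png',cv2.convertScaleAbs(big,alpha=2.2))
for t,z in [('gauge',8),('squeegee',6)]:
    r=nets.cut_out(im,t); m=r[0]['pixels']; v,u=np.nonzero(m)
    P=np.array([ray(im,(a,b),z)[:2] for a,b in zip(u,v)]).astype(np.float32)
    rc=cv2.minAreaRect(P); print(t,rc); print(cv2.boxPoints(rc))
    d=cv2.fitLine(P,cv2.DIST_L2,0,.01,.01).ravel(); print(d,np.degrees(np.arctan2(d[1],d[0])))
E
```

```text
gauge ((505.6116638183594, 82.35600280761719), (18.050485610961914, 151.29954528808594), 81.94268035888672)
[[429.4  84. ]
 [579.2  62.8]
 [581.8  80.7]
 [432.  101.9]]
[  1.   -0.1 505.9  82.5] -7.389291
squeegee ((469.1913757324219, -150.2628631591797), (103.00588989257812, 144.56678771972656), 22.363737106323242)
[[ 394.1 -103. ]
 [ 449.1 -236.7]
 [ 544.3 -197.5]
 [ 489.3  -63.8]]
[   0.4   -0.9  467.2 -149. ] -67.450165
```

View pics/w2.png

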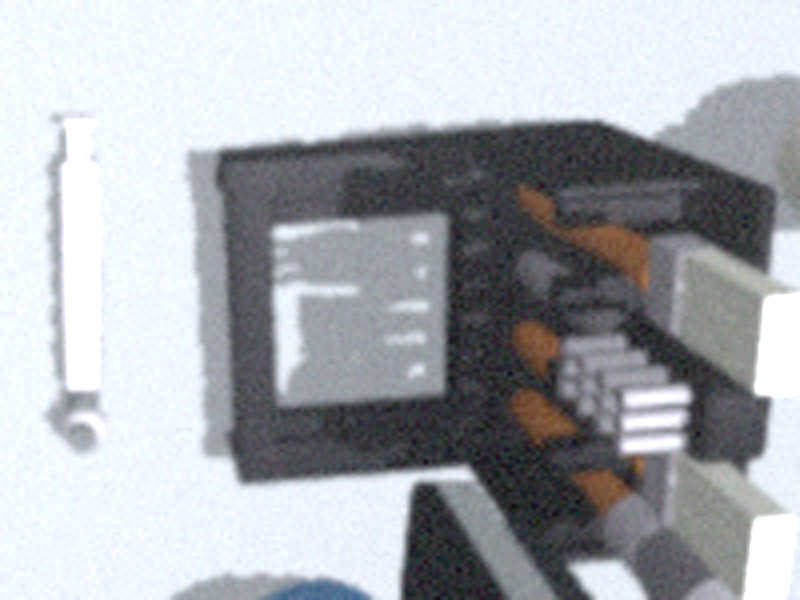

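```bash
python3 - <<'E'
from h import *
np.set_printoptions(precision=1,suppress=True)
st=ctrl.read_state()
im=wr(get_image('wrist'),st)
f=lambda a,b,z:ray(im,(300+a/4,130+b/4),z)[:2]
for n,p,q,z in [('front',(220,152),(240,480),28),('far',(240,480),(470,465),28),('win front',(272,225),(278,406),20),('winfar',(278,408),(447,393),20),('winnear',(272,225),(447,213),20)]:
    a,b=f(*p,z),f(*q,z);d=b-a;print(n,a,b,np.hypot(*d),np.degrees(np.arctan2(d[1],d[0])))
E
```

```text
front [450.4 146.9] [596.8 139.5] 146.6626467359546 -2.8622240593509507
far [596.8 139.5] [605.  240.6] 101.39776690707681 85.35205783270528
win front [485.9 165.7] [567.8 160.4] 82.10466037123108 -3.678685829377922
winfar [568.7 160.3] [572.9 234.4] 74.2208325458752 86.82063470062575
winnear [485.9 165.7] [491.5 238.5] 73.05046605630444 85.59338486405574
```

Call:
{"method": "step_arm", "body": {"moves": "0 0 0 0 -0.15 0 0.5; 0.025 0.74 -0.25 0 0 0 0.5; 0.025 0.74 -0.25 0 0 0 0.5; 0.025 0.74 -0.25 0 0 0 0.5; 0.025 0.74 -0.25 0 0 0 0.5; 0.025 0.74 -0.25 0 0 0 0.5; 0.025 0.74 -0.25 0 0 0 0.5; 0 0 0 0 0 0 0.5; 0 0 0 0 0 0 0.5"}}

```text
clock: 4.95
eef_pos: [504.2, 88.3, 79.6]
tool_rot: [-1.569, 0.001, 1.439]
force: [-0.4, -0.7, 0.8]
width: 42.3
```

```bash
python3 - <<'E'
from h import *
np.set_printoptions(precision=1,suppress=True)
st=ctrl.read_state();plan(507,83,5,82);print(st['width'])
im=wr(get_image('wrist'),st);cv2.imwrite('pics/w3.png',cv2.convertScaleAbs(im['color'],alpha=1.6))
for t,z in [('gauge',8)]:
    r=nets.cut_out(im,t); m=r[0]['pixels']; v,u=np.nonzero(m)
    P=np.array([ray(im,(a,b),z)[:2] for a,b in zip(u,v)]).astype(np.float32)
    rc=cv2.minAreaRect(P); print(t,rc)
    d=cv2.fitLine(P,cv2.DIST_L2,0,.01,.01).ravel(); print(d,np.degrees(np.arctan2(d[1],d[0])))
E
```

```text
pos [504.2  88.3  79.6] xang 82.45881276450316 ydown -0.9999979754531674 units [-0.1  1.5 -0.1] norm 74.79077959506621
turn units about y 0.06673161158964659
42.34359402516274
gauge ((507.5577697753906, 81.72725677490234), (20.629737854003906, 153.3414306640625), 82.8077621459961)
[  1.   -0.1 505.9  82.6] -7.437694
```

View pics/w3.png

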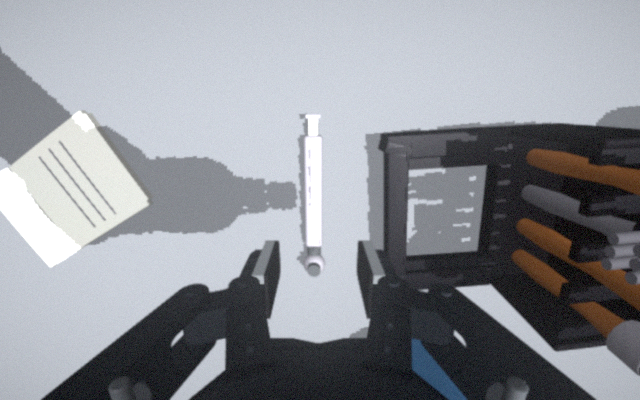

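Call:
{"method": "step_arm", "body": {"moves": "-0.033 0.5 -0.02 0 0 0 0.5; -0.033 0.5 -0.02 0 0 0 0.5; -0.033 0.48 -0.02 0 0 0 0.5; 0 0 0 0 0 0 0.5; 0 0 0 0 0 0 0; 0 0 0 0 0 0 0; 0 0 0 0 0 0 0; 0 0 0 0 0 0 0; 0 0 0 0 0 0 0; 0 0 0 0 0 0 0"}}

```text
clock: 6.05
eef_pos: [507.3, 83.3, 5.9]
tool_rot: [-1.571, -0.0, 1.439]
force: [0.3, -0.1, -0.5]
width: -0.1
```

```bash
python3 - <<'E'
from h import *
np.set_printoptions(precision=1,suppress=True)
st=ctrl.read_state()
im=wr(get_image('wrist'),st);cv2.imwrite('pics/w4.png',cv2.convertScaleAbs(im['color'],alpha=1.6))
for n in ['side','top']:
    im=get_image(n);p=px(im,st['eef_pos']);x,y=int(p[0]),int(p[1]);cv2.imwrite(f'pics/{n}4.png',cv2.resize(im['color'][y-60:y+60,x-80:x+80],None,fx=5,fy=5,interpolation=2))
    print(n,p-[x-80,y-60])
    r=nets.place_of(im,'gauge'); print([(np.array(q['position']),round(q['conf'],2)) for q in r[:2]])
E
```

```text
side [80.2 60.1]
[(array([508.6,  88.8,   2. ]), 0.82)]
top [80.1 60.8]
[]
```

View pics/w4.png

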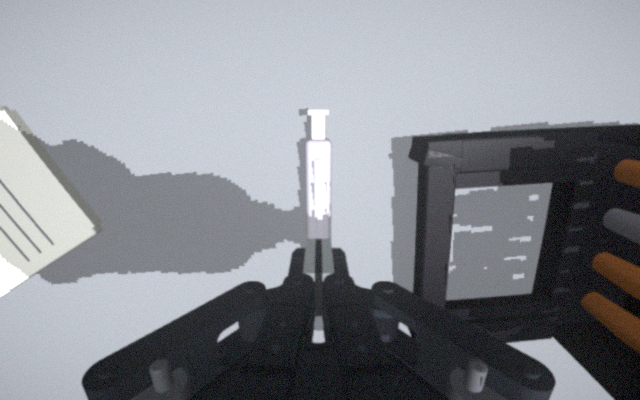

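View pics/side4.png

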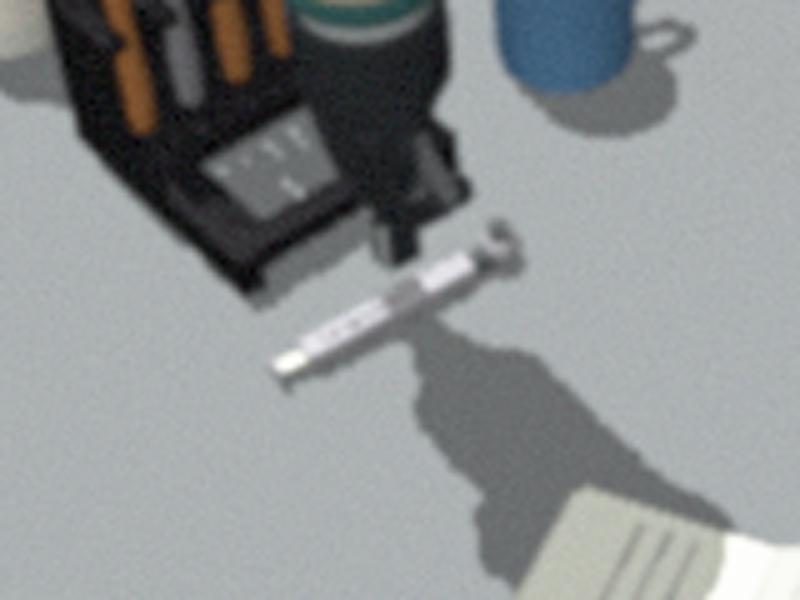

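```bash
python3 - <<'E'
from h import *
np.set_printoptions(precision=1,suppress=True)
st=ctrl.read_state();print(st['eef_pos'],st['force'],st['width'])
im=wr(get_image('wrist'),st)
e=st['eef_pos']
for dz in [0,10,20,30,40,60]: print(dz,px(im,e+[0,0,dz]))
s=get_image('side')
for dz in [0,10,20,30,40,60]: print(dz,px(s,e+[0,0,dz])-px(s,e))
print(-im['R'].T@im['t'])
E
```

```text
[507.1  83.2   5.6] [-0.2 -0.6  0.1] 0.03473706198176068
0 [319.7 228.6]
10 [319.7 234.9]
20 [319.8 241.7]
30 [319.9 249.4]
40 [320.  258.1]
60 [320.2 279. ]
0 [0. 0.]
10 [-0.3 -2.6]
20 [-0.6 -5.2]
30 [-1.  -7.9]
40 [ -1.3 -10.6]
60 [ -2.  -16.1]
[431.6  92.4 182.5]
```

View pics/top4.png

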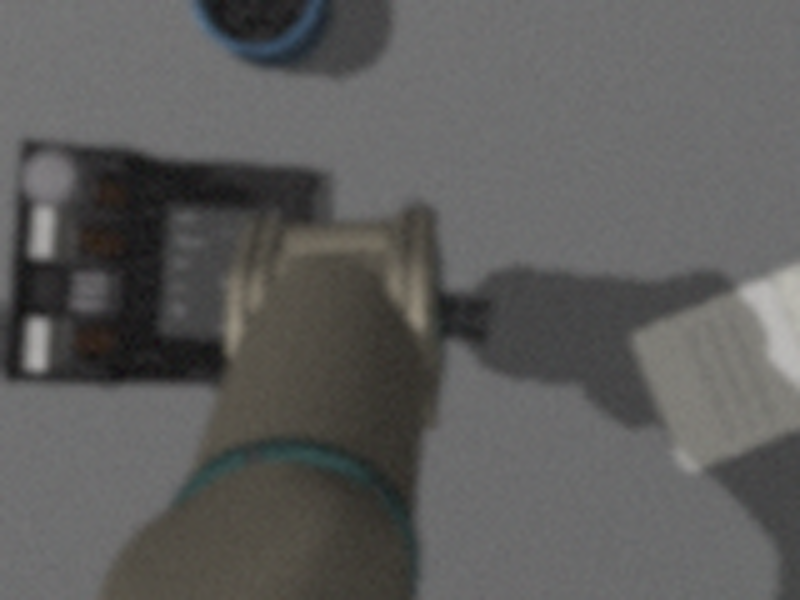

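Call:
{"method": "step_arm", "body": {"moves": "0 -0.2 0 0 0 0 0.5; 0 0 0 0 0 0 0.5; 0 0 0 0 0 0 0.5; 0 0 0 0 0 0 0.5; 0 0.2 0 0 0 0 0.5; 0 0 0 0 0 0 0.5"}}

```text
clock: 7.0
eef_pos: [506.2, 83.1, 4.4]
tool_rot: [-1.569, 0.001, 1.439]
force: [-0.6, -0.1, 1.5]
width: 42.4
```

```bash
python3 - <<'E'
from h import *
np.set_printoptions(precision=1,suppress=True)
st=ctrl.read_state();print(st['eef_pos'],st['force'],st['width'])
im=wr(get_image('wrist'),st);cv2.imwrite('pics/w5.png',cv2.convertScaleAbs(im['color'],alpha=1.6))
im=get_image('side');p=px(im,st['eef_pos']);x,y=int(p[0]),int(p[1]);cv2.imwrite(f'pics/side5.png',cv2.resize(im['color'][y-60:y+60,x-80:x+80],None,fx=5,fy=5,interpolation=2))
E
```

```text
[506.2  83.1   4.4] [-0.6 -0.1  1.5] 42.4495580671727
```

View pics/w5.png

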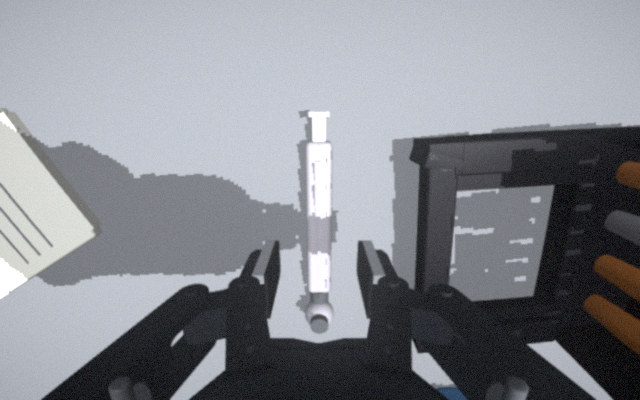

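View pics/side5.png

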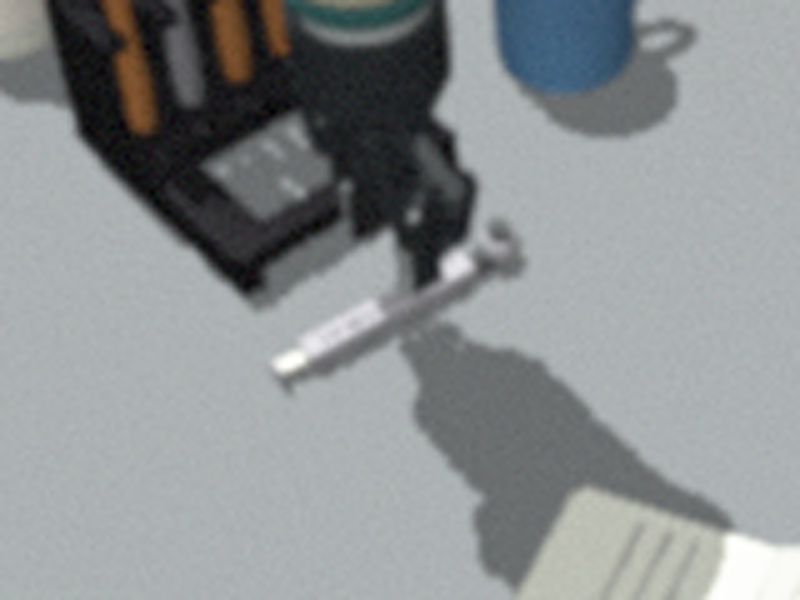

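Call:
{"method": "step_arm", "body": {"moves": "0 0.1 0 0 0 0 0.5; 0 0.1 0 0 0 0 0.5; 0 0 0 0 0 0 0.5"}}

```text
clock: 7.4
eef_pos: [506.6, 83.1, -5.1]
tool_rot: [-1.569, 0.0, 1.439]
force: [-0.9, -0.1, -0.5]
width: 42.5
```

Call:
{"method": "step_arm", "body": {"moves": "0 0.06 0 0 0 0 0.5; 0 0 0 0 0 0 0.5"}}

```text
clock: 7.6
eef_pos: [507.0, 83.2, -7.6]
tool_rot: [-1.57, 0.0, 1.439]
force: [0.8, -0.3, 0.0]
width: 42.8
```

Call:
{"method": "step_arm", "body": {"moves": "0 0.06 0 0 0 0 0.5; 0 0 0 0 0 0 0.5"}}

```text
clock: 7.8
eef_pos: [507.0, 83.2, -10.5]
tool_rot: [-1.57, 0.0, 1.439]
force: [-0.3, -0.1, -0.8]
width: 42.7
```

```bash
python3 - <<'E'
from h import *
np.set_printoptions(precision=1,suppress=True)
st=ctrl.read_state();print(st['eef_pos'],st['force'],st['width'])
im=get_image('side');p=px(im,[506,83,5]);x,y=int(p[0]),int(p[1]);cv2.imwrite(f'pics/side6.png',cv2.resize(im['color'][y-60:y+60,x-80:x+80],None,fx=5,fy=5,interpolation=2))
E
```

```text
[507.   83.2 -10.5] [-0.3 -0.1 -0.8] 42.70043741750569
```

View pics/side6.png

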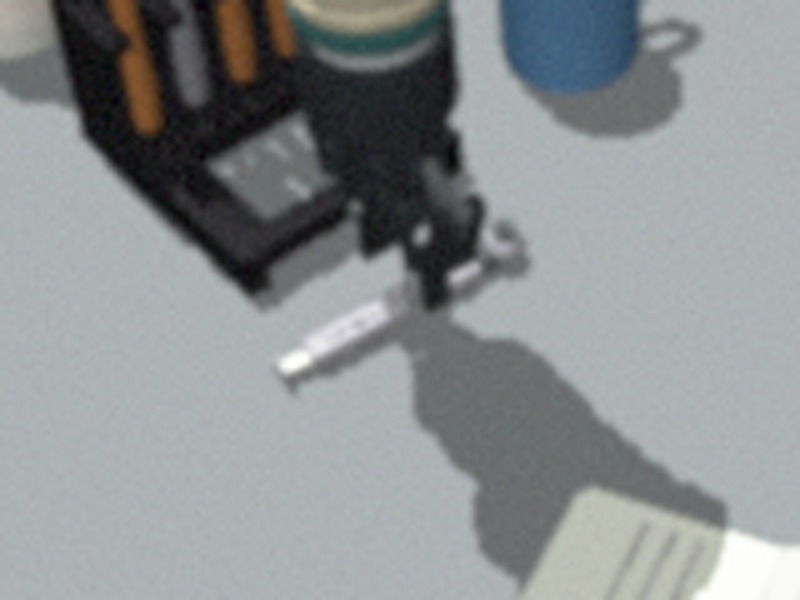

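Call:
{"method": "step_arm", "body": {"moves": "0 0.06 0 0 0 0 0.5; 0 0 0 0 0 0 0.5"}}

```text
clock: 8.05
eef_pos: [507.0, 83.2, -13.6]
tool_rot: [-1.57, 0.0, 1.439]
force: [0.5, 0.1, -0.6]
width: 42.9
```

Call:
{"method": "step_arm", "body": {"moves": "0 0.06 0 0 0 0 0.5; 0 0 0 0 0 0 0.5"}}

```text
clock: 8.25
eef_pos: [506.9, 83.2, -16.6]
tool_rot: [-1.57, 0.0, 1.439]
force: [-0.2, -0.2, 0.3]
width: 42.7
```

```bash
python3 - <<'E'
from h import *
np.set_printoptions(precision=1,suppress=True)
st=ctrl.read_state();print(st['eef_pos'],st['force'],st['width'])
im=get_image('side');p=px(im,[506,83,5]);x,y=int(p[0]),int(p[1]);cv2.imwrite(f'pics/side7.png',cv2.resize(im['color'][y-60:y+60,x-80:x+80],None,fx=5,fy=5,interpolation=2))
im=get_image('wrist');cv2.imwrite('pics/w7.png',cv2.convertScaleAbs(im['color'],alpha=1.6))
E
```

```text
[506.9  83.2 -16.6] [-0.2 -0.2  0.3] 42.7435956018799
```

View pics/side7.png

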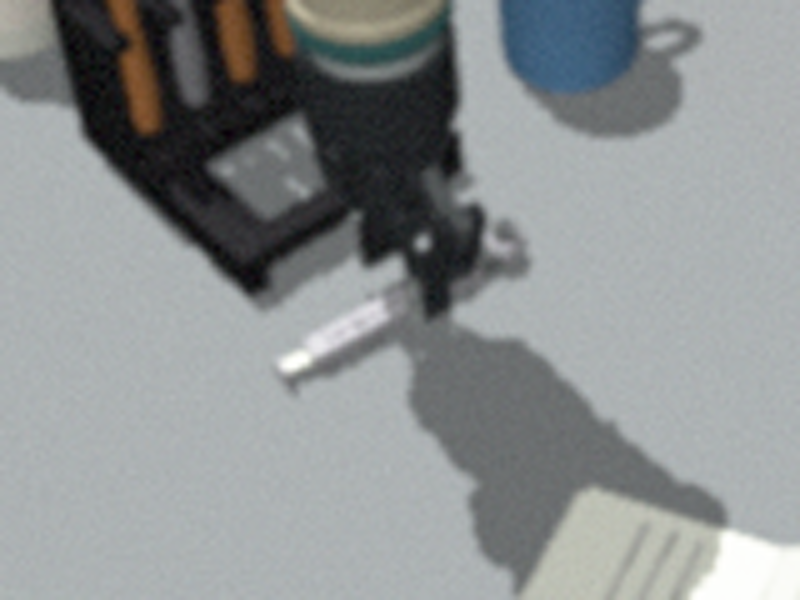

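View pics/w7.png

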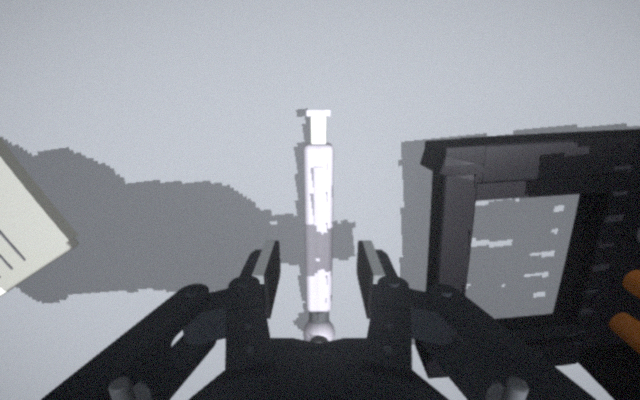

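Call:
{"method": "step_arm", "body": {"moves": "0 0.06 0 0 0 0 0.4; 0 0 0 0 0 0 0.4"}}

```text
clock: 8.55
eef_pos: [507.0, 83.2, -19.6]
tool_rot: [-1.57, 0.0, 1.439]
force: [0.0, 0.3, 0.1]
width: 33.7
```

Call:
{"method": "step_arm", "body": {"moves": "0 0.04 0 0 0 0 0.4; 0 0 0 0 0 0 0.4"}}

```text
clock: 8.75
eef_pos: [507.0, 83.2, -21.5]
tool_rot: [-1.57, 0.0, 1.439]
force: [0.2, 0.7, 0.1]
width: 33.7
```

Call:
{"method": "step_arm", "body": {"moves": "0 0 0 0 0 0 0.2; 0 0 0 0 0 0 0.15; 0 0 0 0 0 0 0; 0 0 0 0 0 0 0; 0 0 0 0 0 0 0; 0 0 0 0 0 0 0"}}

```text
clock: 9.35
eef_pos: [507.2, 83.3, -21.1]
tool_rot: [-1.571, -0.0, 1.439]
force: [-1.1, -0.4, 4.9]
width: 10.0
```

```bash
python3 - <<'E'
from h import *
np.set_printoptions(precision=1,suppress=True)
st=ctrl.read_state();print(st['eef_pos'],st['force'],st['width'])
im=get_image('wrist');cv2.imwrite('pics/w8.png',cv2.convertScaleAbs(im['color'][80:380,160:480],alpha=1.6))
im=get_image('side');p=px(im,[506,83,5]);x,y=int(p[0]),int(p[1]);cv2.imwrite(f'pics/side8.png',cv2.resize(im['color'][y-60:y+60,x-80:x+80],None,fx=5,fy=5,interpolation=2))
st=ctrl.read_state();print(st['eef_pos'],st['force'],st['width'])
E
```

```text
[507.2  83.3 -21.1] [-1.1 -0.4  4.9] 10.027588855559358
[507.2  83.3 -21.1] [-0.7 -0.4  5. ] 10.355393334966328
```

View pics/w8.png

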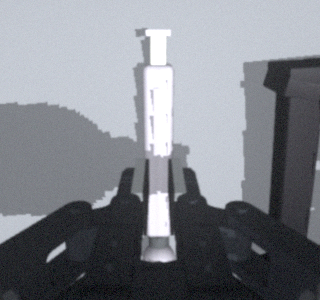

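View pics/side8.png

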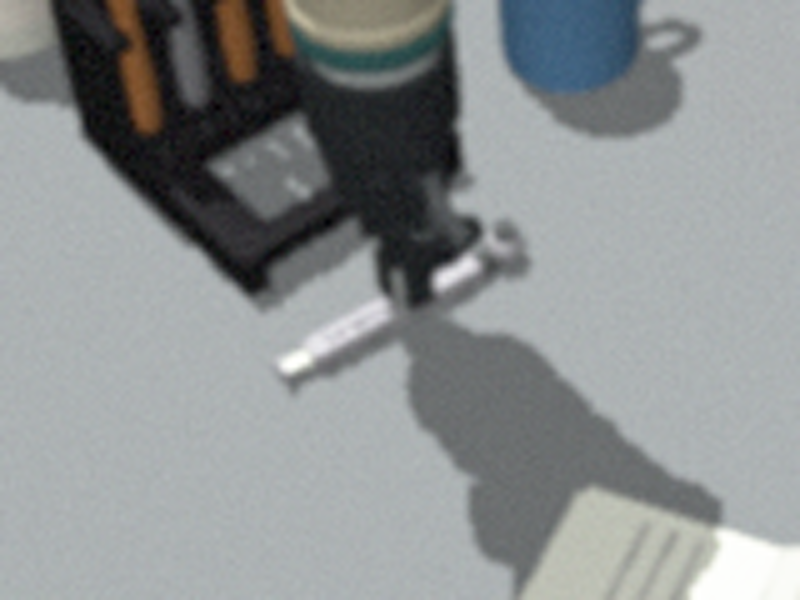

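Call:
{"method": "step_arm", "body": {"moves": "0 0 0 0 0 0 0.4; 0 0 0 0 0 0 0.4; 0 0 0 0 0 0 0.4; 0 0 0 0 0 0 0.4"}}

```text
clock: 9.85
eef_pos: [507.1, 83.2, -21.5]
tool_rot: [-1.571, 0.0, 1.439]
force: [-0.8, 0.0, 0.5]
width: 34.0
```

Call:
{"method": "step_arm", "body": {"moves": "0 0.08 0 0 0 0 0.4; 0 0.08 0 0 0 0 0.4; 0 0 0 0 0 0 0.4"}}

```text
clock: 10.15
eef_pos: [506.7, 83.2, -30.0]
tool_rot: [-1.57, 0.0, 1.439]
force: [0.3, -0.5, 1.7]
width: 34.2
```

Call:
{"method": "step_arm", "body": {"moves": "0 0 0 0 0 0 0.2; 0 0 0 0 0 0 0; 0 0 0 0 0 0 0; 0 0 0 0 0 0 0; 0 0 0 0 0 0 0"}}

```text
clock: 10.65
eef_pos: [507.2, 83.2, -29.2]
tool_rot: [-1.571, -0.0, 1.439]
force: [-0.8, 0.5, 0.9]
width: 13.9
```

Call:
{"method": "step_arm", "body": {"moves": "0 -0.1 0 0 0 0 0; 0 -0.2 0 0 0 0 0; 0 -0.3 0 0 0 0 0; 0 -0.4 0 0 0 0 0; 0 0 0 0 0 0 0"}}

```text
clock: 11.15
eef_pos: [509.1, 83.5, 23.3]
tool_rot: [-1.575, -0.001, 1.439]
force: [0.9, 0.2, -0.7]
width: 14.0
```

```bash
python3 - <<'E'
from h import *
np.set_printoptions(precision=1,suppress=True)
st=ctrl.read_state();print(st['eef_pos'],st['force'],st['width'])
im=get_image('side');p=px(im,[506,83,5]);x,y=int(p[0]),int(p[1]);cv2.imwrite(f'pics/side9.png',cv2.resize(im['color'][y-60:y+60,x-80:x+80],None,fx=5,fy=5,interpolation=2))
E
```

```text
[509.1  83.5  23.3] [ 0.9  0.2 -0.7] 14.049296956616285
```

View pics/side9.png

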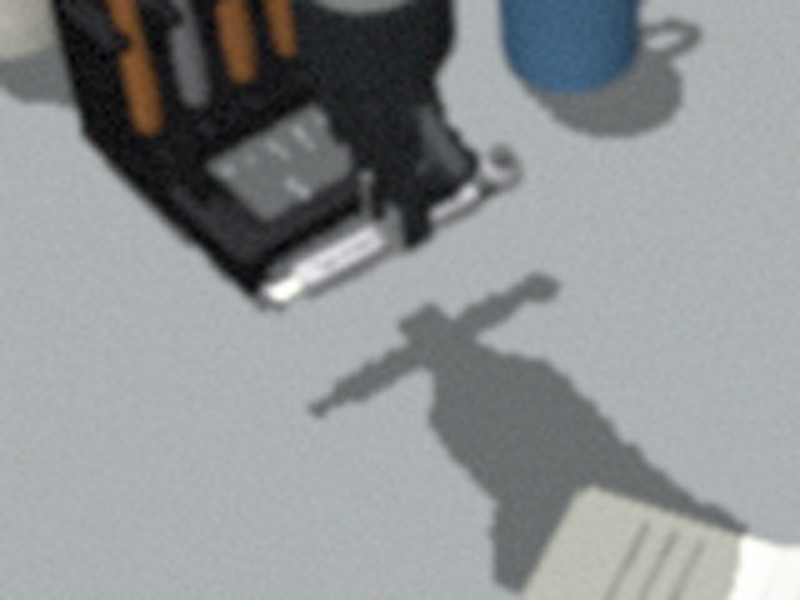

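Call:
{"method": "step_arm", "body": {"moves": "-0.2 0 0 0 0 0 0; -0.3 0 -0.2 0 0 0 0; -0.27 0 -0.4 0 0 0 0; 0 0 -0.6 0 0 0 0; 0 0 -0.65 0 0 0 0; 0 0 -0.65 0 0 0 0; 0 0 -0.6 0 0 0 0; 0 0 -0.4 0 0 0 0; 0 0 -0.25 0 0 0 0; 0 0 0 0 0 0 0; 0 0 0 0 0 0 0"}}

```text
clock: 12.3
eef_pos: [686.2, 19.6, 19.4]
tool_rot: [-1.568, 0.001, 1.438]
force: [0.0, -0.5, -0.4]
width: 13.7
```

Call:
{"method": "step_arm", "body": {"moves": "0 0.3 0 0 0 0 0; 0 0.3 0 0 0 0 0; 0 0.2 0 0 0 0 0; 0 0.1 0 0 0 0 0; 0 0 0 0 0 0 0; 0 0 0 0 0 0 0"}}

```text
clock: 12.9
eef_pos: [688.2, 20.4, -24.3]
tool_rot: [-1.571, 0.0, 1.439]
force: [-0.2, -0.6, -0.7]
width: 14.2
```

Call:
{"method": "step_arm", "body": {"moves": "0 0.05 0 0 0 0 0; 0 0.03 0 0 0 0 0; 0 0 0 0 0 0 0"}}

```text
clock: 13.2
eef_pos: [688.0, 20.5, -28.2]
tool_rot: [-1.571, -0.0, 1.439]
force: [0.1, -0.6, -0.9]
width: 14.1
```

Call:
{"method": "step_arm", "body": {"moves": "0 0.016 0 0 0 0 0; 0 0 0 0 0 0 0; 0 0 0 0 0 0 0.3; 0 0 0 0 0 0 0.4; 0 0 0 0 0 0 0.4; 0 0 0 0 0 0 0.4; 0 -0.5 0 0 0 0 0.4; 0 -0.8 0 0 0 0 0.4; 0 -0.9 0 0 0 0 0.4; 0 -0.8 0 0 0 0 0.4; 0 -0.6 0 0 0 0 0.4; 0 0 0 0 0 0 0.4; 0 0 0 0 0 0 0.4"}}

```text
clock: 14.5
eef_pos: [688.3, 20.5, 151.7]
tool_rot: [-1.572, -0.0, 1.439]
force: [-0.5, -0.1, -0.8]
width: 34.3
```

```bash
python3 - <<'E'
from h import *
np.set_printoptions(precision=1,suppress=True)
st=ctrl.read_state();print(st['clock'],st['eef_pos'],st['force'],st['width'],st['qpos'])
im=wr(get_image('wrist'),st);cv2.imwrite('pics/w10.png',cv2.convertScaleAbs(im['color'],alpha=1.6))
for t,z in [('gauge',8)]:
    r=nets.cut_out(im,t)
    if r:
        m=r[0]['pixels']; v,u=np.nonzero(m)
        P=np.array([ray(im,(a,b),z)[:2] for a,b in zip(u,v)]).astype(np.float32)
        rc=cv2.minAreaRect(P); print(t,rc)
E
```

```text
14.5 [688.3  20.5 151.7] [-0.5 -0.1 -0.8] 34.32262847754302 [-0.1  0.7  0.1  1.4 -0.1  1.   1.5]
gauge ((687.9443359375, 19.268138885498047), (20.739404678344727, 152.23133850097656), 82.97686004638672)
```

View pics/w10.png

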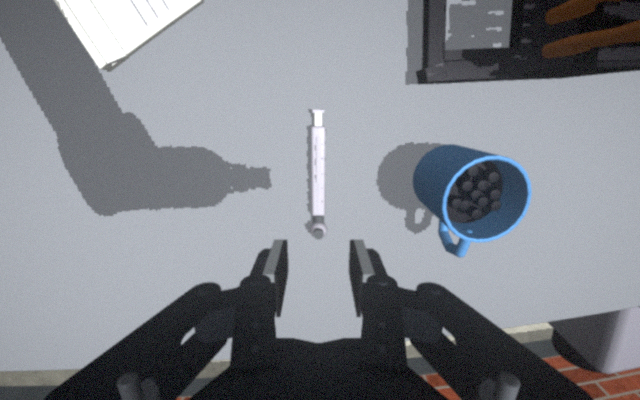

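Call:
{"method": "step_arm", "body": {"moves": "0 0 0 0 -0.56 0 0.5; -0.2 0 0.3 0 0 0 0.5; -0.36 0.1 0.6 0 0 0 0.5; -0.36 0.2 0.6 0 0 0 0.5; -0.36 0.2 0.6 0 0 0 0.5; -0.36 0.2 0.6 0 0 0 0.5; -0.36 0.2 0.6 0 0 0 0.5; -0.36 0.2 0.6 0 0 0 0.5; -0.36 0.2 0.6 0 0 0 0.5; -0.36 0.2 0.6 0 0 0 0.5; -0.36 0.2 0.6 0 0 0 0.5; -0.16 0.14 0.3 0 0 0 0.5; 0 0 0 0 0 0 0.5; 0 0 0 0 0 0 0.5"}}

```text
clock: 16.0
eef_pos: [377.3, -139.7, 58.4]
tool_rot: [-1.57, -0.0, 1.506]
force: [1.6, 0.2, -0.6]
width: 42.4
```

```bash
python3 - <<'E'
from h import *
np.set_printoptions(precision=2,suppress=True)
st=ctrl.read_state();print(st['clock'],st['eef_pos'],st['force'],st['width'],st['qpos']);plan(376,-140,20,86.3)
im=wr(get_image('wrist'),st);cv2.imwrite('pics/w11.png',cv2.convertScaleAbs(im['color'],alpha=1.6))
im2=get_image('side');cv2.imwrite('pics/s11.png',im2['color'])
for t,z in [('squeegee',6)]:
    r=nets.cut_out(im,t)
    if r:
        m=r[0]['pixels']; v,u=np.nonzero(m)
        P=np.array([ray(im,(a,b),z)[:2] for a,b in zip(u,v)]).astype(np.float32)
        rc=cv2.minAreaRect(P); print(t,rc,cv2.boxPoints(rc))
E
```

```text
16.0 [ 377.29 -139.66   58.42] [ 1.6   0.23 -0.56] 42.4238528870223 [ 0.26  0.56  0.04  2.3  -0.08  0.28  1.87]
pos [ 377.29 -139.66   58.42] xang 86.27620542110239 ydown -0.9999997228781223 units [-0.01  0.77  0.03] norm 38.4432998716341
turn units about y -0.0034607812157401454
squeegee ((460.5417175292969, -149.07833862304688), (124.6086196899414, 98.77104949951172), 0.058688387274742126) [[ 398.19  -99.76]
 [ 398.29 -198.53]
 [ 522.9  -198.4 ]
 [ 522.8   -99.63]]
```

View pics/w11.png

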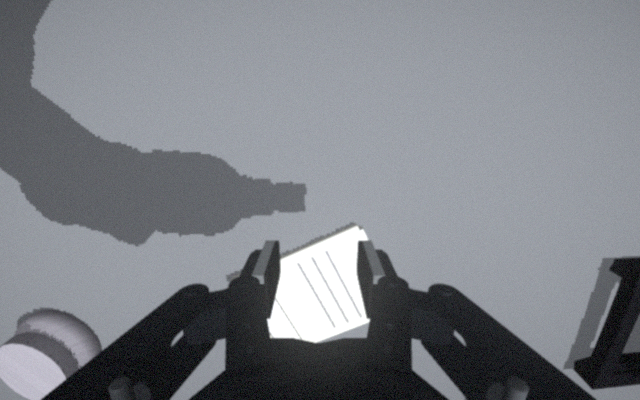

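View pics/s11.png

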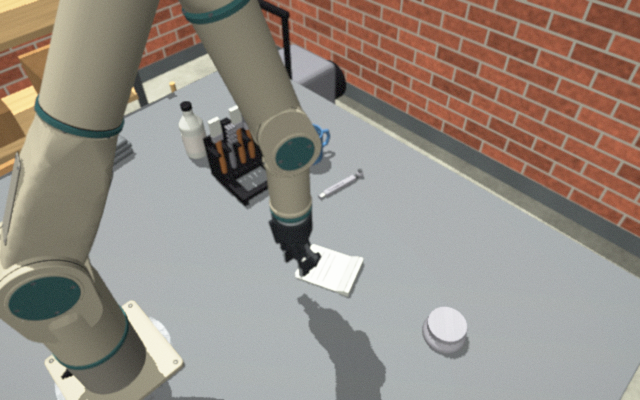

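Call:
{"method": "step_arm", "body": {"moves": "0 0 0 0.5 0 0 0.5; 0 0 0 0.7 0 0 0.5; 0 0 0 0.7 0 0 0.5; 0 0 0 0.6 0 0 0.5; 0 0 0 0 0 0 0.5; 0 0 0 0 0 0 0.5"}}

```text
clock: 16.75
eef_pos: [377.2, -139.3, 58.7]
tool_rot: [-1.272, -0.0, 1.508]
force: [-1.2, 0.4, -0.0]
width: 42.7
```

```bash
python3 - <<'E'
from h import *
np.set_printoptions(precision=2,suppress=True)
st=ctrl.read_state();print(st['clock'],st['eef_pos'],st['force'],st['width'],st['qpos']);plan(362,-140,-20,86.3)
im=wr(get_image('wrist'),st)
M=Ro.from_euler('xyz',st['tool_rot']).as_matrix()
# project tool points into wrist to see which depth the tips sit at
for k in [20,25,30,35,40,45]:
    print(k,[px(im,st['eef_pos']+M@np.array([s*26,-k,zz])) for s in (-1,) for zz in (-11,0,11)])
E
```

```text
16.75 [ 377.16 -139.28   58.67] [-1.19  0.38 -0.04] 42.68537501406013 [ 0.15  0.68  0.13  2.03 -0.04  0.73  1.8 ]
pos [ 377.16 -139.28   58.67] xang 86.37618087065601 ydown -0.9555659166394457 units [-0.03  1.59 -0.18] norm 80.11534101768
turn units about y 0.011080058499861972
20 [array([277.77, 257.75]), array([276.95, 241.62]), array([276.11, 224.82])]
25 [array([276.66, 261.85]), array([275.79, 245.35]), array([274.9 , 228.14])]
30 [array([275.48, 266.17]), array([274.56, 249.29]), array([273.61, 231.66])]
35 [array([274.23, 270.74]), array([273.25, 253.46]), array([272.25, 235.39])]
40 [array([272.92, 275.58]), array([271.87, 257.89]), array([270.8 , 239.36])]
45 [array([271.52, 280.71]), array([270.41, 262.6 ]), array([269.26, 243.58])]
```

Call:
{"method": "step_arm", "body": {"moves": "-0.01 0.4 -0.05 0 0 0 0.5; -0.01 0.4 -0.05 0 0 0 0.5; 0 0.4 -0.05 0 0 0 0.5; 0 0.4 -0.03 0 0 0 0.5; 0 0 0 0 0 0 0.5; 0 0 0 0 0 0 0.5"}}

```text
clock: 17.4
eef_pos: [361.2, -139.9, -19.6]
tool_rot: [-1.27, -0.0, 1.506]
force: [1.1, -0.1, -0.4]
width: 42.8
```

```bash
python3 - <<'E'
from h import *
np.set_printoptions(precision=2,suppress=True)
st=ctrl.read_state();print(st['clock'],st['eef_pos'],st['force'],st['width'],st['qpos']);plan(360,-140,-30,86.3)
im=wr(get_image('wrist'),st)
cv2.imwrite('pics/w12.png',cv2.convertScaleAbs(im['color'],alpha=1.6))
im=get_image('side');p=px(im,[400,-140,5]);x,y=int(p[0]),int(p[1]);cv2.imwrite(f'pics/s12.png',cv2.resize(im['color'][y-60:y+60,x-80:x+80],None,fx=5,fy=5,interpolation=2))
E
```

```text
17.4 [ 361.23 -139.86  -19.6 ] [ 1.12 -0.11 -0.36] 42.761295014549724 [ 0.17  0.82  0.11  2.09 -0.05  0.53  1.81]
pos [ 361.23 -139.86  -19.6 ] xang 86.26299070264687 ydown -0.9552180291109038 units [-0.    0.21 -0.04] norm 10.468342048294934
turn units about y -0.005382784105513471
```

View pics/w12.png

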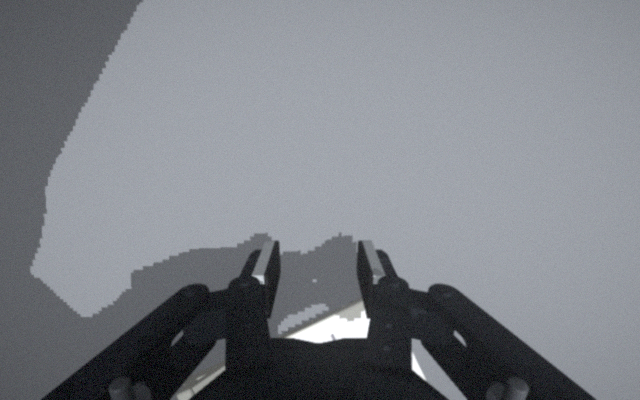

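View pics/s12.png

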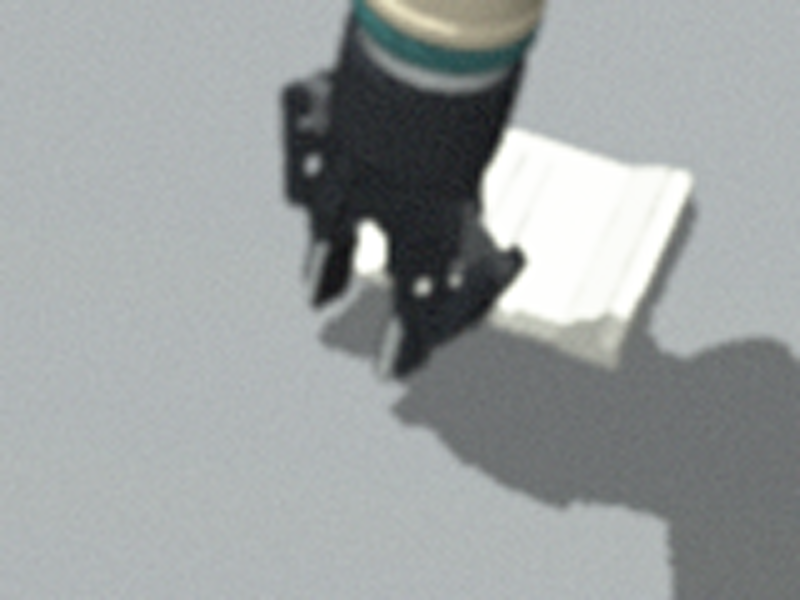

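Call:
{"method": "step_arm", "body": {"moves": "0 0.1 -0.02 0 0 0 0.5; 0 0.06 -0.02 0 0 0 0.5; 0 0 0 0 0 0 0.5"}}

```text
clock: 17.8
eef_pos: [361.5, -139.7, -28.6]
tool_rot: [-1.271, -0.0, 1.506]
force: [0.1, 0.7, 0.5]
width: 42.4
```

Call:
{"method": "step_arm", "body": {"moves": "0 0.05 -0.01 0 0 0 0.5; 0 0 0 0 0 0 0.5; 0 0 0 0 0 0 0.5"}}

```text
clock: 18.1
eef_pos: [361.1, -139.8, -31.0]
tool_rot: [-1.271, -0.0, 1.506]
force: [0.6, 0.0, 0.7]
width: 42.6
```

Call:
{"method": "step_arm", "body": {"moves": "0 0.04 -0.01 0 0 0 0.5; 0 0 0 0 0 0 0.5; 0 0 0 0 0 0 0.5"}}

```text
clock: 18.4
eef_pos: [361.3, -139.9, -32.7]
tool_rot: [-1.271, 0.0, 1.506]
force: [0.5, -0.5, 5.9]
width: 42.9
```

Call:
{"method": "step_arm", "body": {"moves": "0 0.04 -0.01 0 0 0 0.5; 0 0 0 0 0 0 0.5; 0 0 0 0 0 0 0.5"}}

```text
clock: 18.7
eef_pos: [361.3, -139.9, -33.1]
tool_rot: [-1.271, -0.0, 1.506]
force: [1.0, 0.8, 24.7]
width: 42.5
```

```bash
python3 - <<'E'
from h import *
np.set_printoptions(precision=2,suppress=True)
st=ctrl.read_state();print(st['clock'],st['eef_pos'],st['force'],st['width'],st['qpos']);plan(460,-140,st['eef_pos'][2],86.3)
im=get_image('side');p=px(im,[400,-140,5]);x,y=int(p[0]),int(p[1]);cv2.imwrite(f'pics/s13.png',cv2.resize(im['color'][y-60:y+60,x-80:x+80],None,fx=5,fy=5,interpolation=2))
E
```

```text
18.7 [ 361.26 -139.89  -33.13] [ 1.03  0.82 24.74] 42.540773147837754 [ 0.17  0.85  0.11  2.09 -0.05  0.5   1.81]
pos [ 361.26 -139.89  -33.13] xang 86.28397191785632 ydown -0.9554443005927498 units [ 0.13 -0.58 -1.88] norm 98.73625658231317
turn units about y -0.002331190051560639
```

View pics/s13.png

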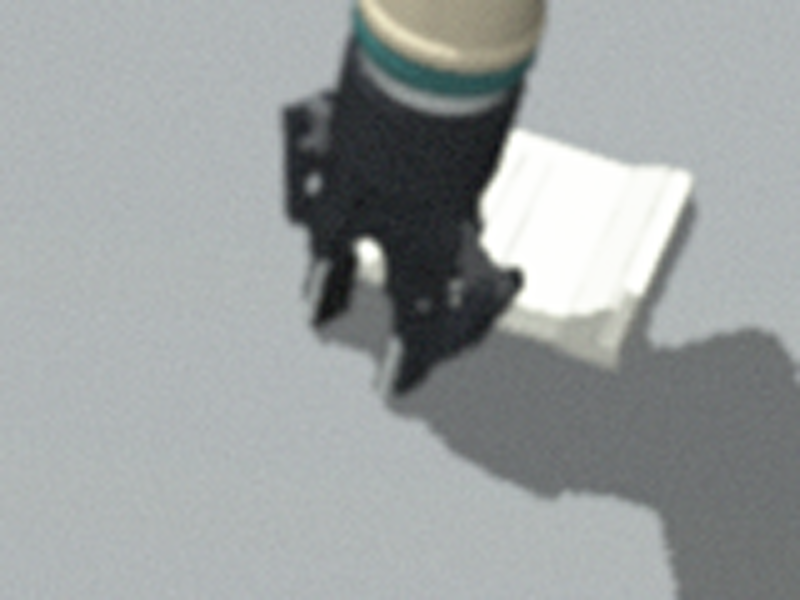

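Call:
{"method": "step_arm", "body": {"moves": "0 -0.105 0.032 0 0 0 0.5; 0 0 0 0 0 0 0.5; 0.013 -0.059 -0.19 0 0 0 0.5; 0.013 -0.059 -0.19 0 0 0 0.5; 0.013 -0.059 -0.19 0 0 0 0.5; 0.013 -0.059 -0.19 0 0 0 0.5; 0 0 0 0 0 0 0.5"}}

```text
clock: 19.45
eef_pos: [403.4, -139.7, -30.0]
tool_rot: [-1.273, 0.0, 1.507]
force: [0.4, -0.1, -0.1]
width: 43.1
```

```bash
python3 - <<'E'
from h import *
np.set_printoptions(precision=2,suppress=True)
st=ctrl.read_state();print(st['clock'],st['eef_pos'],st['force'],st['width'],st['qpos'])
im=get_image('side');p=px(im,[440,-140,5]);x,y=int(p[0]),int(p[1]);cv2.imwrite(f'pics/s14.png',cv2.resize(im['color'][y-60:y+60,x-80:x+80],None,fx=5,fy=5,interpolation=2))
im=get_image('top');p=px(im,[440,-140,5]);x,y=int(p[0]),int(p[1]);cv2.imwrite(f'pics/t14.png',cv2.resize(im['color'][y-60:y+60,x-80:x+80],None,fx=5,fy=5,interpolation=2))
E
```

```text
19.45 [ 403.37 -139.73  -29.98] [ 0.38 -0.07 -0.06] 43.087953612131294 [ 0.15  0.86  0.11  1.99 -0.06  0.59  1.8 ]
```

View pics/s14.png

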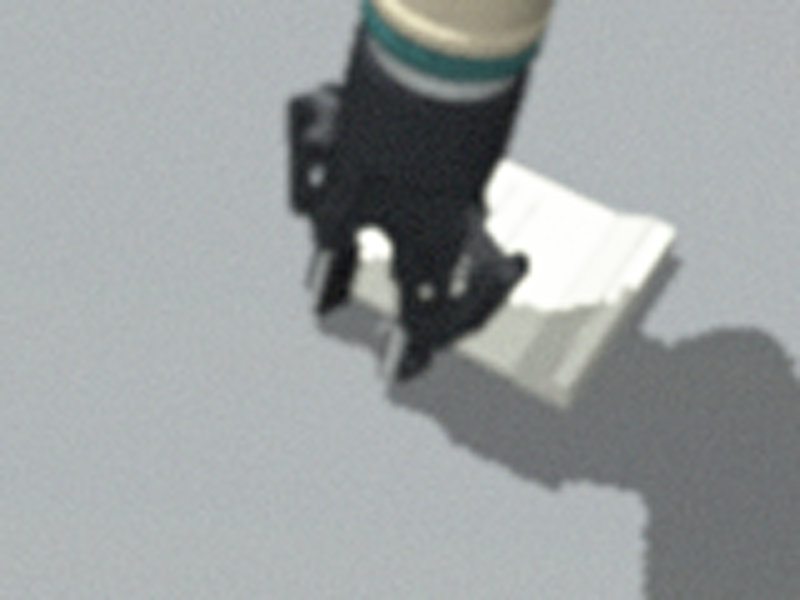

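View pics/t14.png

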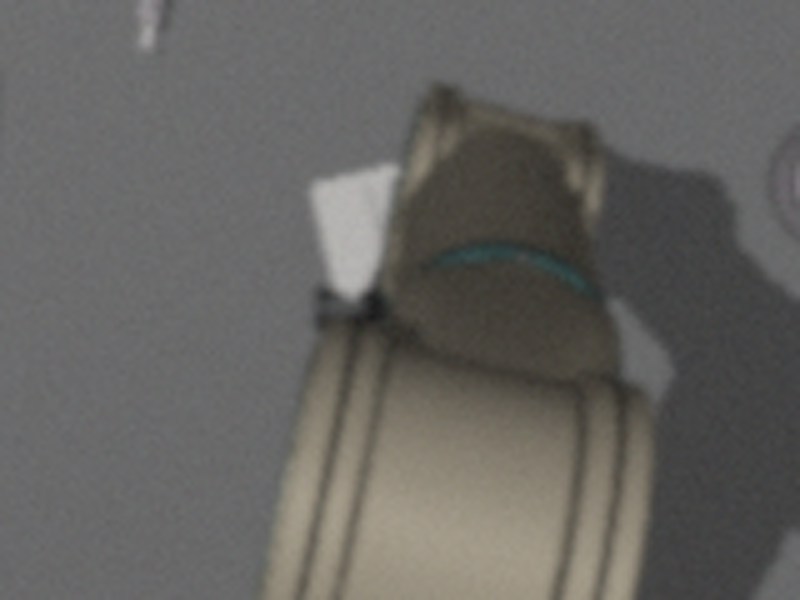

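Call:
{"method": "step_arm", "body": {"moves": "0.013 -0.059 -0.19 0 0 0 0.5; 0.013 -0.059 -0.19 0 0 0 0.5; 0.006 -0.03 -0.09 0 0 0 0.5; 0 0 0 0 0 0 0.5"}}

```text
clock: 19.95
eef_pos: [427.1, -139.8, -29.5]
tool_rot: [-1.273, 0.0, 1.507]
force: [-0.0, -0.2, -0.6]
width: 42.4
```

```bash
python3 - <<'E'
from h import *
np.set_printoptions(precision=2,suppress=True)
st=ctrl.read_state();print(st['clock'],st['eef_pos'],st['force'],st['width'],st['qpos'])
im=get_image('side');p=px(im,[440,-140,5]);x,y=int(p[0]),int(p[1]);cv2.imwrite(f'pics/s15.png',cv2.resize(im['color'][y-60:y+60,x-80:x+80],None,fx=5,fy=5,interpolation=2))
for t in ['squeegee','squeegee_edge','squeegee_heel']:
    print(t,[(np.array(q['position']),q['conf']) for q in nets.place_of(im,t)[:1]])
im=get_image('top');p=px(im,[440,-140,5]);x,y=int(p[0]),int(p[1]);cv2.imwrite(f'pics/t15.png',cv2.resize(im['color'][y-60:y+60,x-80:x+80],None,fx=5,fy=5,interpolation=2))
for t in ['squeegee','squeegee_edge','squeegee_heel']:
    print(t,[(np.array(q['position']),q['conf']) for q in nets.place_of(im,t)[:1]])
E
```

```text
19.95 [ 427.1  -139.76  -29.53] [-0.04 -0.25 -0.59] 42.43250907024876 [ 0.15  0.87  0.11  1.92 -0.06  0.64  1.79]
squeegee [(array([ 505.8, -163.8,    0.1]), 0.85)]
squeegee_edge [(array([503.3, -95.7,  -0.3]), 0.56)]
squeegee_heel [(array([ 512.7, -223.7,   -4.2]), 0.59)]
squeegee [(array([ 506.7, -161.4,   -3.5]), 0.53)]
squeegee_edge [(array([502.8, -94. ,   0.6]), 0.78)]
squeegee_heel []
```

View pics/s15.png

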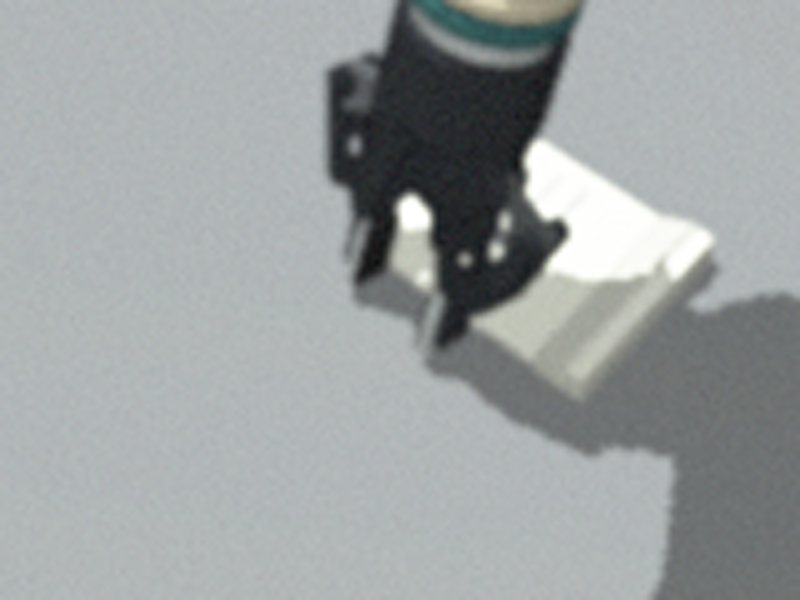

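View pics/t15.png

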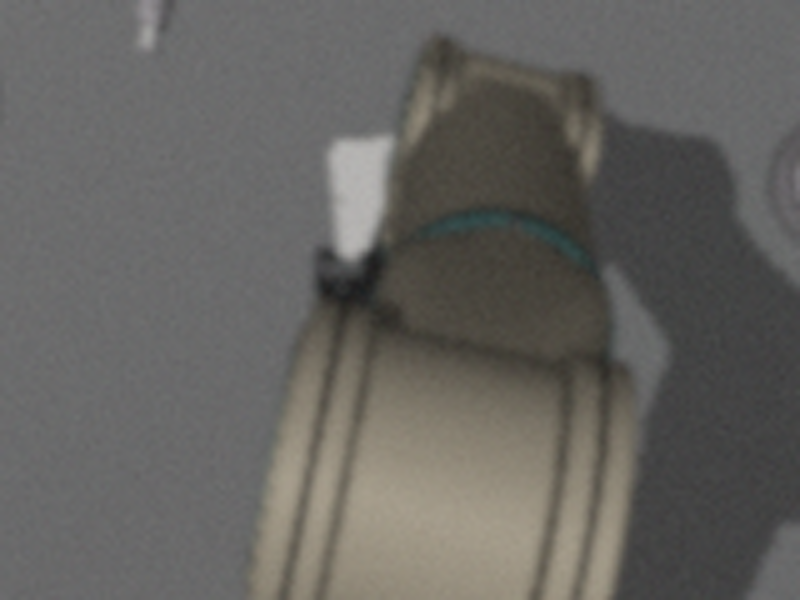

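Call:
{"method": "step_arm", "body": {"moves": "-0.013 0.059 0.19 0 0 0 0.5; -0.013 0.059 0.19 0 0 0 0.5; 0 -0.5 0.16 0 0 0 0.5; 0 -0.7 0.22 0 0 0 0.5; 0 -0.8 0.25 0 0 0 0.5; 0 -0.7 0.22 0 0 0 0.5; 0 0 0 -0.6 0 0 0.5; 0 0 0 -0.7 0 0 0.5; 0 0 0 -0.7 0 0 0.5; 0 0 0 -0.5 0 0 0.5; 0 0 0 0 0 0 0.5"}}

```text
clock: 21.45
eef_pos: [400.7, -139.4, 112.2]
tool_rot: [-1.568, -0.001, 1.504]
force: [0.3, 0.1, -0.9]
width: 42.7
```

```bash
python3 - <<'E'
from h import *
np.set_printoptions(precision=2,suppress=True)
st=ctrl.read_state();print(st['clock'],st['force'],st['qpos']);plan(499,-255,120,-3.7)
E
```

```text
21.45 [ 0.35  0.06 -0.87] [ 0.2   0.47  0.09  2.2  -0.09  0.48  1.87]
pos [ 400.74 -139.41  112.22] xang 86.18916281301729 ydown -0.9999945919123553 units [-2.18 -0.16 -2.11] norm 151.90988319173874
turn units about y 13.07384877457
```

Call:
{"method": "step_arm", "body": {"moves": "-0.3 -0.04 -0.3 0 0 0 0.6; -0.5 -0.04 -0.5 0 0 0 0.6; -0.5 -0.04 -0.5 0 0 0 0.6; -0.5 -0.04 -0.5 0 0 0 0.6; -0.38 0 -0.31 0 0 0 0.6; 0 0 0 0 0.9 0 0.6; 0 0 0 0 0.95 0 0.6; 0 0 0 0 0.95 0 0.6; 0 0 0 0 0.95 0 0.6; 0 0 0 0 0.95 0 0.6; 0 0 0 0 0.95 0 0.6; 0 0 0 0 0.95 0 0.6; 0 0 0 0 0.95 0 0.6; 0 0 0 0 0.95 0 0.6; 0 0 0 0 0.95 0 0.6; 0 0 0 0 0.95 0 0.6; 0 0 0 0 0.95 0 0.6; 0 0 0 0 0.95 0 0.6; 0 0 0 0 0.77 0 0.6; 0 0 0 0 0 0 0.6"}}

```text
clock: 23.45
eef_pos: [503.3, -254.9, 119.6]
tool_rot: [-1.571, 0.002, -0.062]
force: [0.0, -0.1, 0.4]
width: 51.3
```

```bash
python3 - <<'E'
from h import *
np.set_printoptions(precision=2,suppress=True)
st=ctrl.read_state();print(st['clock'],st['force'],st['qpos']);plan(499,-255,-20,-3.7)
im=wr(get_image('wrist'),st);cv2.imwrite('pics/w16.png',cv2.convertScaleAbs(im['color'],alpha=1.4))
for t in ['slot_mouth','slot_stop','squeegee','squeegee_edge','squeegee_heel']:
    print(t,[(np.array(q['position']),q['conf']) for q in nets.place_of(im,t)[:1]])
r=nets.cut_out(im,'squeegee')
m=r[0]['pixels']; v,u=np.nonzero(m)
P=np.array([ray(im,(a,b),8)[:2] for a,b in zip(u,v)]).astype(np.float32)
rc=cv2.minAreaRect(P); print(rc,cv2.boxPoints(rc))
E
```

```text
23.45 [ 0.01 -0.09  0.44] [ 0.08  0.67  0.54  1.85 -0.48  0.76  0.82]
pos [ 503.28 -254.91  119.58] xang -3.5300271759599973 ydown -0.9999983474599287 units [-0.08  2.79 -0.01] norm 139.64661696862322
turn units about y 0.024721545153425176
slot_mouth []
slot_stop []
squeegee [(array([ 508.4, -159.4,    5.9]), 0.9)]
squeegee_edge [(array([499.5, -95.8,   1.6]), 0.9)]
squeegee_heel [(array([ 509.5, -228.4,   -2.7]), 0.73)]
((506.2190246582031, -162.2835693359375), (102.10755920410156, 134.31417846679688), 5.06320858001709) [[ 449.44  -99.89]
 [ 461.29 -233.68]
 [ 563.   -224.67]
 [ 551.15  -90.88]]
```

View pics/w16.png

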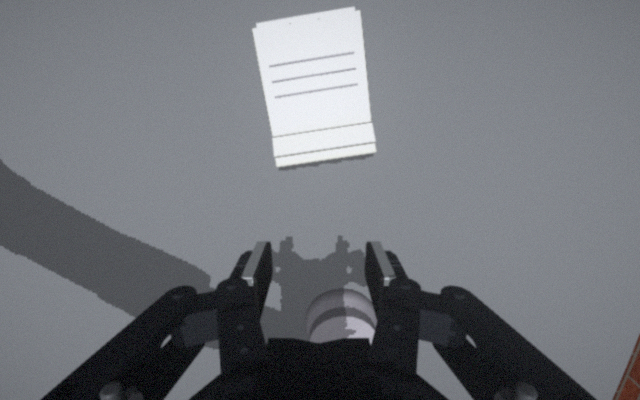

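Call:
{"method": "step_arm", "body": {"moves": "-0.02 0.5 0 0 0 0 0.6; -0.02 0.6 0 0 0 0 0.6; -0.02 0.6 0 0 0 0 0.6; -0.02 0.6 0 0 0 0 0.6; 0 0.5 0 0 0 0 0.6; 0 0.15 0 0 0 0 0.6; 0 0.1 0 0 0 0 0.6; 0 0 0 0 0 0 0.6"}}

```text
clock: 24.6
eef_pos: [499.5, -255.4, -32.1]
tool_rot: [-1.571, -0.0, -0.062]
force: [0.0, 0.2, -0.5]
width: 51.4
```

```bash
python3 - <<'E'
from h import *
np.set_printoptions(precision=2,suppress=True)
st=ctrl.read_state();print(st['clock'],st['force'],st['qpos']);plan(504,-180,-33,-3.7)
im=get_image('side');p=px(im,[500,-220,5]);x,y=int(p[0]),int(p[1]);cv2.imwrite(f'pics/s17.png',cv2.resize(im['color'][y-60:y+60,x-80:x+80],None,fx=5,fy=5,interpolation=2))
E
```

```text
24.6 [ 0.04  0.21 -0.51] [ 0.21  0.88  0.34  1.92 -0.64  0.45  0.96]
pos [ 499.48 -255.39  -32.09] xang -3.5649702489523616 ydown -0.9999998571713771 units [-0.    0.02  1.51] norm 75.52879136508324
turn units about y 0.019639281199412967
```

View pics/s17.png

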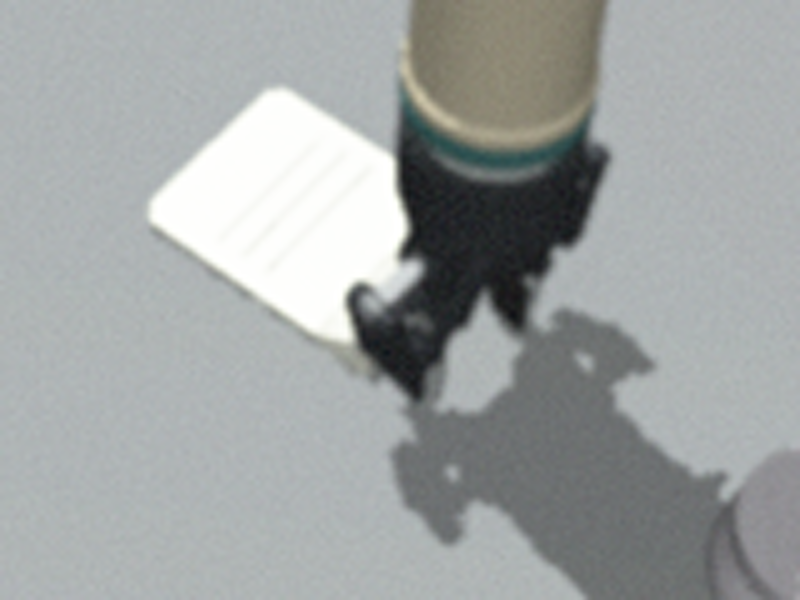

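Call:
{"method": "step_arm", "body": {"moves": "0 0 0.2 0 0 0 0.6; 0 0.02 0.2 0 0 0 0.6; 0 0 0.2 0 0 0 0.6; 0 0 0.2 0 0 0 0.6; 0 0 0.2 0 0 0 0.6; 0 0 0.2 0 0 0 0.6; 0 0 0 0 0 0 0.6"}}

```text
clock: 25.35
eef_pos: [503.1, -192.3, -33.6]
tool_rot: [-1.569, 0.001, -0.06]
force: [0.2, 0.3, 0.2]
width: 51.6
```

```bash
cat > look.py <<'E'
from h import *
import sys
np.set_printoptions(precision=2,suppress=True)
tag=sys.argv[1];cxy=[float(a) for a in sys.argv[2:4]]
st=ctrl.read_state();print(st['clock'],st['force']);plan(st['eef_pos'][0],st['eef_pos'][1],st['eef_pos'][2],-3.7)
W=wr(get_image('wrist'),st);cv2.imwrite(f'pics/w{tag}.png',cv2.convertScaleAbs(W['color'],alpha=1.4))
ims={'w':W,'side':get_image('side'),'top':get_image('top')}
for n,im in ims.items():
    for t in ['slot_mouth','slot_stop','squeegee','squeegee_edge','squeegee_heel']:
        print(n,t,[(np.array(q['position']),round(q['conf'],2)) for q in nets.place_of(im,t)[:1]])
    if n!='w':
        p=px(im,[*cxy,5]);x,y=int(p[0]),int(p[1]);cv2.imwrite(f'pics/{n}{tag}.png',cv2.resize(im['color'][y-60:y+60,x-80:x+80],None,fx=5,fy=5,interpolation=2))
E
python3 look.py 18 500 -150
```

```text
25.35 [0.23 0.27 0.21]
pos [ 503.14 -192.34  -33.56] xang -3.413556754994537 ydown -0.9999973359726779 units [0. 0. 0.] norm 0.0
turn units about y 0.0416614812120178
w slot_mouth [(array([ 517.9, -116.6,    4.5]), 0.58)]
w slot_stop []
w squeegee [(array([ 516.7, -115.1,    4.2]), 0.77)]
w squeegee_edge []
w squeegee_heel [(array([ 508. , -183.8,   -1.6]), 0.87)]
side slot_mouth [(array([528.2, 139.2,  -1.6]), 0.7)]
side slot_stop [(array([532.7, 243.7,   1.5]), 0.62)]
side squeegee [(array([ 513.3, -111.2,    2. ]), 0.79)]
side squeegee_edge [(array([523.4, -49.5,   0.3]), 0.87)]
side squeegee_heel [(array([ 512.3, -178.1,   -3.9]), 0.88)]
top slot_mouth [(array([530.1, 143.1,  -2.6]), 0.75)]
top slot_stop [(array([530. , 245. ,  -4.9]), 0.62)]
top squeegee [(array([ 516.7, -117.1,    0.8]), 0.78)]
top squeegee_edge [(array([523.9, -50.1,   1.2]), 0.56)]
top squeegee_heel [(array([ 513.6, -180.2,    4.3]), 0.65)]
```

View pics/w18.png

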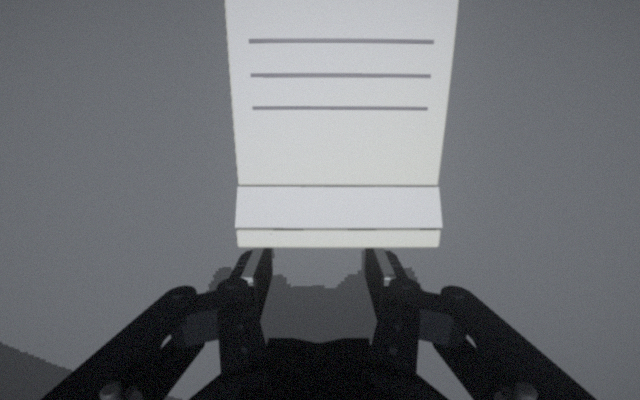

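View pics/side18.png

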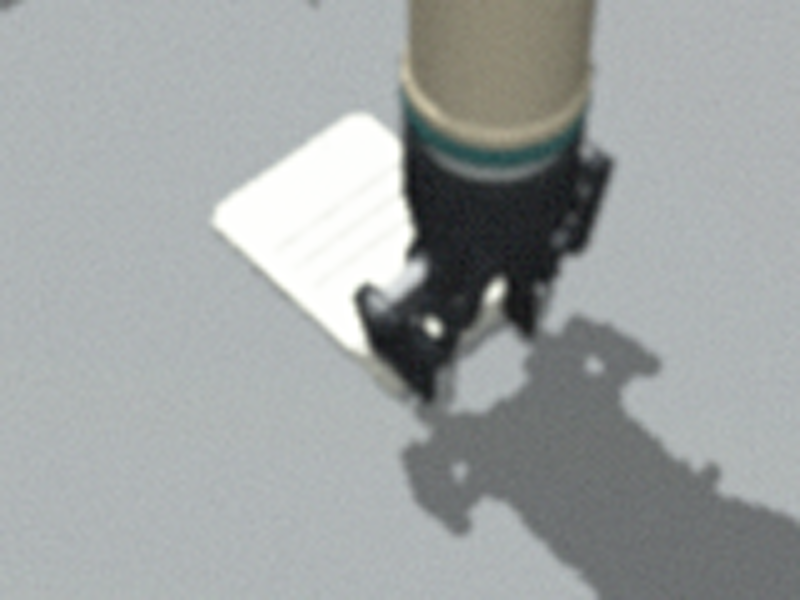

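Call:
{"method": "step_arm", "body": {"moves": "-0.005 0 0.15 0 0 0 0.6; -0.01 0 0.25 0 0 0 0.6; -0.01 0 0.3 0 0 0 0.6; -0.01 0 0.3 0 0 0 0.6; -0.01 0 0.3 0 0 0 0.6; -0.01 0 0.3 0 0 0 0.6; -0.005 0 0.2 0 0 0 0.6; -0.005 0 0.1 0 0 0 0.6; 0 0 0 0 0 0 0.6; 0 0 0 0 0 0 0.6"}}

```text
clock: 27.25
eef_pos: [505.3, -100.1, -33.5]
tool_rot: [-1.571, 0.001, -0.062]
force: [0.4, 0.4, -0.1]
width: 51.3
```

```bash
python3 look.py 19 515 0
```

```text
27.25 [ 0.45  0.41 -0.13]
pos [ 505.35 -100.08  -33.53] xang -3.5626564993700107 ydown -0.9999998238818371 units [0. 0. 0.] norm 0.0
turn units about y 0.019975802435068517
w slot_mouth []
w slot_stop []
w squeegee [(array([521.9, -21.9,   5.3]), 0.82)]
w squeegee_edge []
w squeegee_heel [(array([514.2, -88.6,  -2.1]), 0.65)]
side slot_mouth [(array([529.5, 141.7,  -1.5]), 0.66)]
side slot_stop [(array([529.5, 242.2,   2.7]), 0.83)]
side squeegee [(array([519.5, -20.4,   0.4]), 0.87)]
side squeegee_edge [(array([524.9,  40.3,  -2. ]), 0.65)]
side squeegee_heel [(array([514.9, -84.7,  -1.1]), 0.85)]
top slot_mouth [(array([530.9, 144. ,   0.7]), 0.65)]
top slot_stop [(array([533.4, 243.4,  -1.4]), 0.76)]
top squeegee [(array([517.1, -19.6,   2.7]), 0.65)]
top squeegee_edge [(array([523. ,  46.2,   1.9]), 0.74)]
top squeegee_heel [(array([515.5, -87. ,   1.6]), 0.93)]
```

View pics/w19.png

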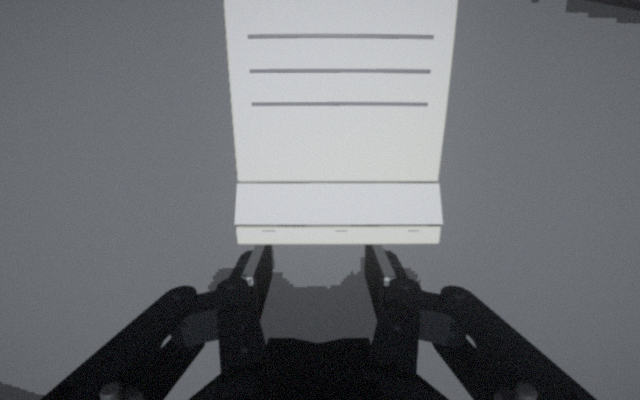

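View pics/side19.png

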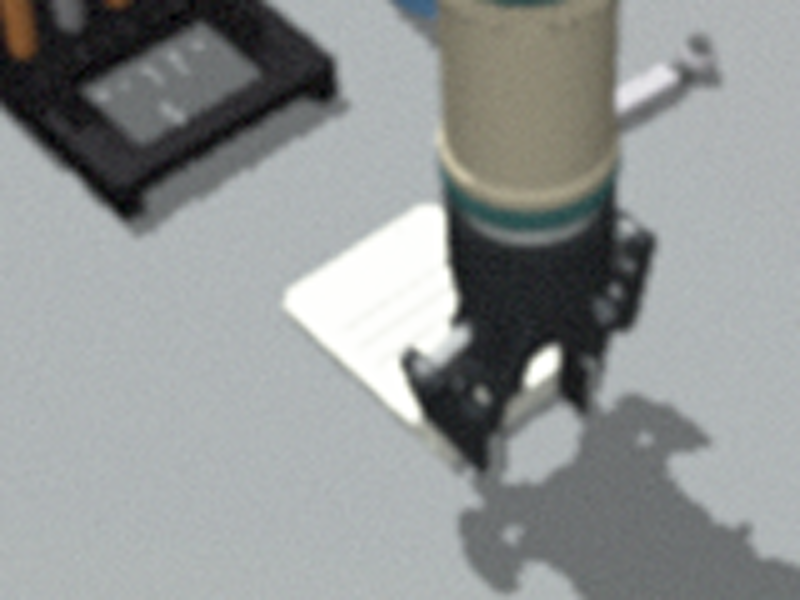

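View pics/top19.png

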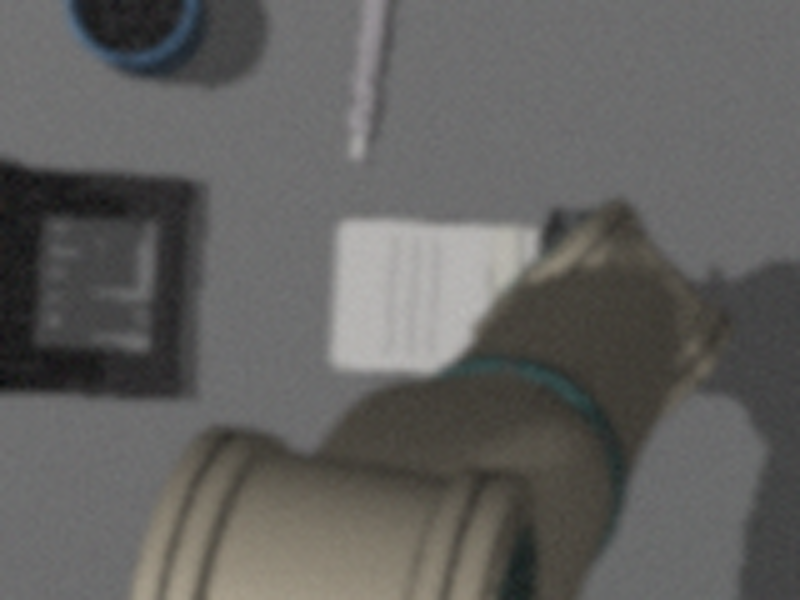

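```bash
python3 - <<'E'
from h import *
np.set_printoptions(precision=1,suppress=True)
im=get_image('top');p=px(im,[515,0,5]);x,y=int(p[0]),int(p[1])
f=lambda a,b,z:ray(im,(x-80+(a+.5)/5-.5,y-60+(b+.5)/5-.5),z)[:2]
for n,a,b,z in [('front',(204,181),(193,396),28),('sq edge',(338,222),(332,368),4),('sq right',(338,221),(536,227),8),('rack right',(120,177),(204,182),28),('win front',(157,222),(150,350),20)]:
    A,B=f(*a,z),f(*b,z);d=B-A;print(n,A,B,(A+B)/2,np.hypot(*d),np.degrees(np.arctan2(d[1],d[0])))
E
```

```text
front [595.5 130. ] [455.5 136.8] [525.5 133.4] 140.1656235641874 177.21939258948754
sq edge [569.4  43.2] [472.6  47.4] [521.   45.3] 96.93316311217424 177.5139849288907
sq right [569.9  43.1] [565.3 -88.4] [567.6 -22.7] 131.53705084941515 -92.01211858770235
rack right [598.4 185.1] [594.9 130. ] [596.7 157.6] 55.19478167072626 -93.68559116566796
win front [569.2 161.8] [485.3 166. ] [527.2 163.9] 84.02285090453289 177.110506676495
```

Call:
{"method": "step_arm", "body": {"moves": "-0.003 0 0.15 0 0 0 0.6; -0.005 0 0.25 0 0 0 0.6; -0.005 0 0.25 0 0 0 0.6; -0.005 0 0.25 0 0 0 0.6; -0.005 0 0.25 0 0 0 0.6; -0.005 0 0.25 0 0 0 0.6; -0.005 0 0.2 0 0 0 0.6; -0.003 0 0.15 0 0 0 0.6; 0 0 0.1 0 0 0 0.6; 0 0 0 0 0 0 0.6; 0 0 0 0 0 0 0.6"}}

```text
clock: 29.3
eef_pos: [509.3, -7.5, -33.5]
tool_rot: [-1.57, 0.001, -0.062]
force: [0.1, -0.2, 0.6]
width: 51.3
```

```bash
python3 look.py 20 515 80
```

```text
29.3 [ 0.08 -0.25  0.57]
pos [509.27  -7.45 -33.54] xang -3.551277691979574 ydown -0.999999693273295 units [0. 0. 0.] norm 0.0
turn units about y 0.021630782884346743
w slot_mouth [(array([521.1,  72.3,   5.9]), 0.27)]
w slot_stop []
w squeegee [(array([521.2,  70.5,   5.9]), 0.77)]
w squeegee_edge []
w squeegee_heel [(array([516.1,   3.2,  -3. ]), 0.9)]
side slot_mouth [(array([530.5, 141.3,  -3. ]), 0.58)]
side slot_stop [(array([529.6, 244.8,   1.4]), 0.68)]
side squeegee [(array([522. ,  70.4,   3.7]), 0.8)]
side squeegee_edge [(array([526.9, 132.7,  -0.2]), 0.74)]
side squeegee_heel []
top slot_mouth [(array([529.7, 140.9,   2.2]), 0.78)]
top slot_stop [(array([532.4, 247. ,  -2.4]), 0.71)]
top squeegee [(array([523.6,  73.3,   0.9]), 0.67)]
top squeegee_edge [(array([530.1, 132.9,   0.3]), 0.97)]
top squeegee_heel [(array([524. ,   4. ,   4.7]), 0.67)]
```

View pics/w20.png

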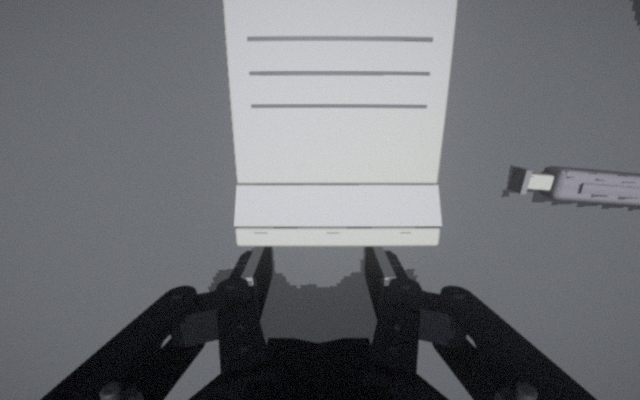

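View pics/side20.png

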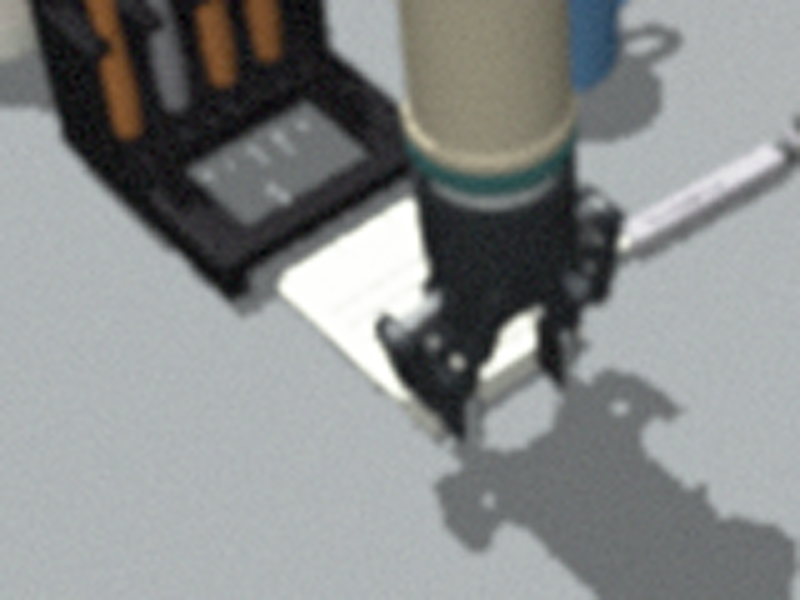

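View pics/top20.png

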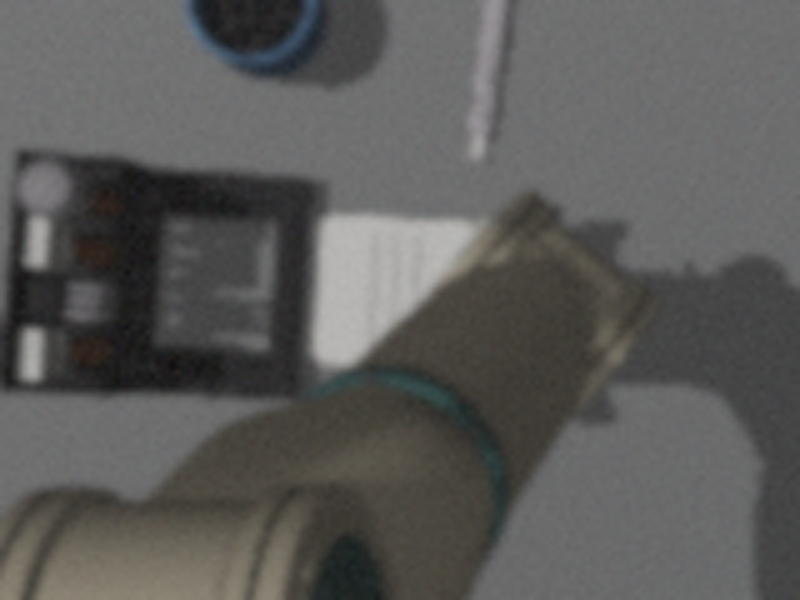

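Call:
{"method": "step_arm", "body": {"moves": "0 0 0.1 0 0 0 0.6; 0 0 0.15 0 0 0 0.6; 0 0 0.15 0 0 0 0.6; 0 0 0.15 0 0 0 0.6; 0 0 0.15 0 0 0 0.6; 0 0 0.15 0 0 0 0.6; 0 0 0 0 0 0 0.6"}}

```text
clock: 30.9
eef_pos: [512.1, 36.9, -33.6]
tool_rot: [-1.569, 0.001, -0.06]
force: [0.9, 0.4, -0.2]
width: 51.4
```

Call:
{"method": "step_arm", "body": {"moves": "0 0 0.15 0 0 0 0.6; 0 0 0.15 0 0 0 0.6; 0 0 0.15 0 0 0 0.6; 0 0 0.1 0 0 0 0.6; 0 0 0 0 0 0 0.6"}}

```text
clock: 31.4
eef_pos: [513.8, 63.7, -33.5]
tool_rot: [-1.57, 0.0, -0.061]
force: [0.7, -0.6, -0.0]
width: 51.1
```

```bash
python3 look.py 21 520 120
```

```text
31.4 [ 0.68 -0.64 -0.01]
pos [513.78  63.66 -33.53] xang -3.4668714516421115 ydown -0.9999994365376923 units [0. 0. 0.] norm 0.0
turn units about y 0.03390717291033314
w slot_mouth [(array([524.7, 139.8,   0.2]), 0.68)]
w slot_stop [(array([524.7, 140.5,  -0.7]), 0.5)]
w squeegee [(array([528. , 141.7,   3.5]), 0.71)]
w squeegee_edge []
w squeegee_heel [(array([520.1,  70.4,  -2.4]), 0.92)]
side slot_mouth [(array([527.4, 141.8,  -2.4]), 0.89)]
side slot_stop [(array([530.5, 243.6,   2.9]), 0.93)]
side squeegee [(array([525.9, 141.1,   0.4]), 0.68)]
side squeegee_edge [(array([533.4, 203. ,  -2.2]), 0.75)]
side squeegee_heel []
top slot_mouth [(array([529.2, 145.4,   0.4]), 0.61)]
top slot_stop [(array([530. , 245.8,  -6.7]), 0.88)]
top squeegee [(array([525.6, 140.4,  -0.7]), 0.69)]
top squeegee_edge [(array([530.4, 204.8,  -1. ]), 0.85)]
top squeegee_heel []
```

View pics/w21.png

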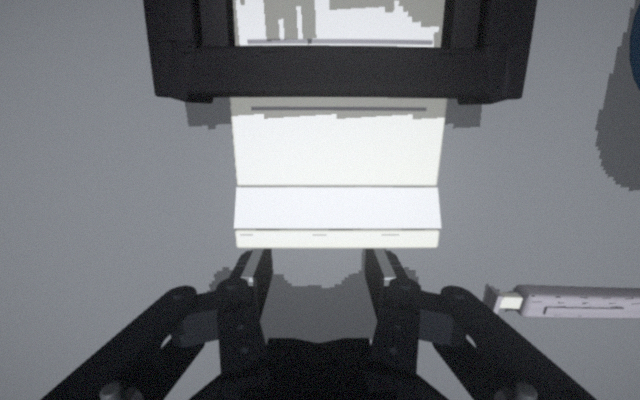

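View pics/side21.png

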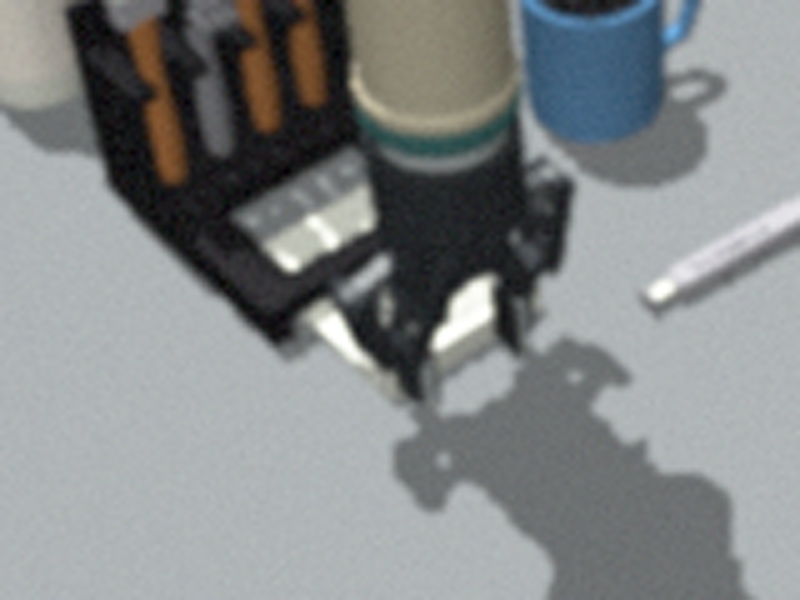

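Call:
{"method": "step_arm", "body": {"moves": "0 0 0.15 0 0 0 0.6; 0 0 0.15 0 0 0 0.6; 0 0 0.15 0 0 0 0.6; 0 0 0.1 0 0 0 0.6; 0 0 0 0 0 0 0.6"}}

```text
clock: 32.8
eef_pos: [515.5, 91.3, -33.5]
tool_rot: [-1.57, 0.0, -0.06]
force: [0.4, 0.6, -0.4]
width: 51.1
```

Call:
{"method": "step_arm", "body": {"moves": "0 0 0.06 0 0 0 0.6; 0 0 0.06 0 0 0 0.6; 0 0 0 0 0 0 0.6"}}

```text
clock: 33.1
eef_pos: [515.9, 96.1, -33.5]
tool_rot: [-1.57, 0.0, -0.062]
force: [-0.2, -0.7, -0.1]
width: 51.3
```

Call:
{"method": "step_arm", "body": {"moves": "0 0 0.06 0 0 0 0.6; 0 0 0 0 0 0 0.6"}}

```text
clock: 33.3
eef_pos: [516.1, 99.0, -33.5]
tool_rot: [-1.57, 0.0, -0.062]
force: [0.3, -0.7, -0.1]
width: 51.2
```

Call:
{"method": "step_arm", "body": {"moves": "0 0 0.04 0 0 0 0.6; 0 0 0 0 0 0 0.6"}}

```text
clock: 33.5
eef_pos: [516.3, 100.7, -33.4]
tool_rot: [-1.571, 0.0, -0.062]
force: [0.3, -0.5, 0.4]
width: 51.2
```

Call:
{"method": "step_arm", "body": {"moves": "0 0 0.04 0 0 0 0.6; 0 0 0 0 0 0 0.6"}}

```text
clock: 33.7
eef_pos: [516.2, 100.7, -33.4]
tool_rot: [-1.573, -0.0, -0.063]
force: [-1.1, -5.9, 0.8]
width: 51.4
```

Call:
{"method": "step_arm", "body": {"moves": "0 0 0.04 0 0 0 0.6; 0 0 0 0 0 0 0.6; 0 0 0 0 0 0 0.6"}}

```text
clock: 34.0
eef_pos: [516.2, 100.6, -33.4]
tool_rot: [-1.575, -0.0, -0.064]
force: [-2.3, -8.5, 2.5]
width: 51.2
```

```bash
python3 look.py 22 520 150
```

```text
34.0 [-2.25 -8.55  2.47]
pos [516.17 100.64 -33.38] xang -3.6955136052683515 ydown -0.9999890526078806 units [0. 0. 0.] norm 0.0
turn units about y 0.0006525196634283093
w slot_mouth [(array([526.6, 140.1,  -4.1]), 0.91)]
w slot_stop []
w squeegee [(array([530. , 180.1,   4.6]), 0.93)]
w squeegee_edge []
w squeegee_heel [(array([525.3, 108.6,  -4.3]), 0.72)]
side slot_mouth []
side slot_stop [(array([531.8, 240.9,   0.8]), 0.84)]
side squeegee [(array([525. , 180.5,   0.5]), 0.95)]
side squeegee_edge [(array([536.6, 241.6,  -0.4]), 0.76)]
side squeegee_heel [(array([523.1, 113.1,  -0.1]), 0.63)]
top slot_mouth []
top slot_stop [(array([533. , 243.5,  -4.8]), 0.73)]
top squeegee [(array([525.2, 179. ,   0.7]), 0.63)]
top squeegee_edge [(array([532.9, 243.3,  -0.6]), 0.69)]
top squeegee_heel []
```

View pics/w22.png

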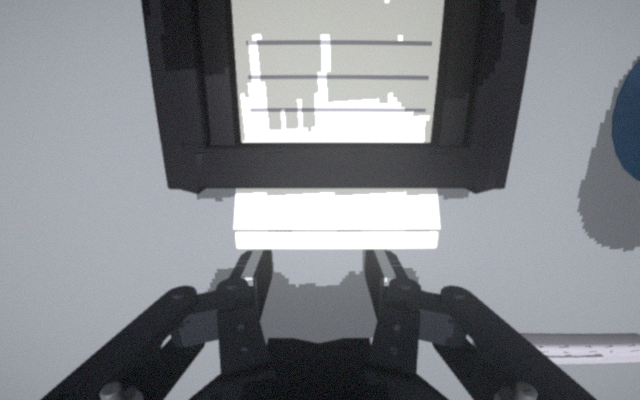

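View pics/side22.png

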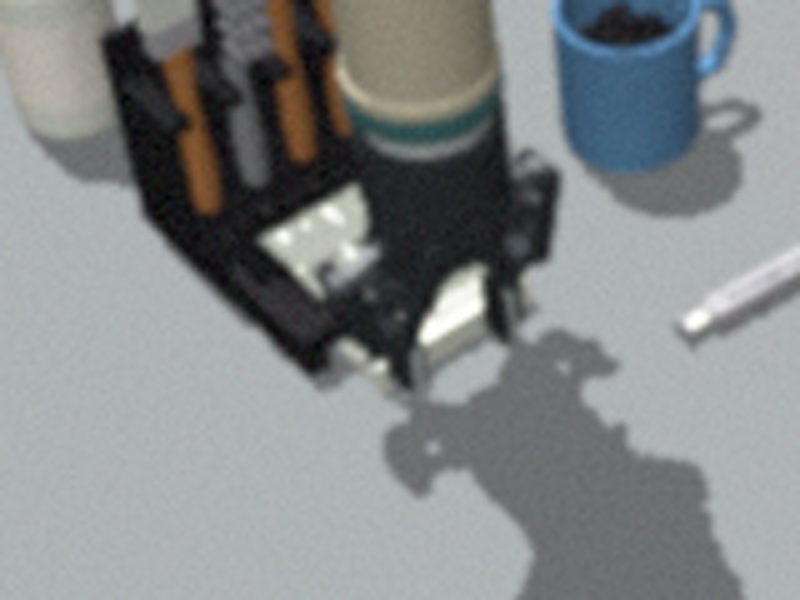

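```bash
python3 - <<'E'
from h import *
np.set_printoptions(precision=1,suppress=True)
st=ctrl.read_state();im=wr(get_image('wrist'),st);print(-im['R'].T@im['t'])
for n,u,z in [('heel top L',(235,231),18),('heel top R',(438,231),18),('heel bot L',(236,248),0),('heel bot R',(437,248),0),('rack L',(170,188),28),('rack R',(504,188),28),('lines L',(252,110),8),('lineR',(425,110),8)]:
    print(n,ray(im,u,z))
E
```

```text
[521.6 177.1 143.2]
heel top L [477.9 123.6  18. ]
heel top R [575.5 117.2  18. ]
heel bot L [470.5 105.5  -0. ]
heel bot R [583.4  98.1   0. ]
rack L [456.5 149.3  28. ]
rack R [598.7 140.1  28. ]
lines L [491.3 178.4   8. ]
lineR [570.1 173.4   8. ]
```

```bash
python3 - <<'E'
from h import *
np.set_printoptions(precision=1,suppress=True)
st=ctrl.read_state();im=wr(get_image('wrist'),st)
n=np.array([.0645,.998])
h=(ray(im,(236,248),18)+ray(im,(438,248),18))[:2]/2; r=(ray(im,(170,188),28)+ray(im,(504,188),28))[:2]/2
print(h,r,(r-h)@n, np.linalg.norm((ray(im,(236,248),18)-ray(im,(438,248),18))))
print('side walls', )
E
```

```text
[526.5 111.2] [527.6 144.7] 33.436658937243735 99.3835053091213
side walls
```

Call:
{"method": "step_arm", "body": {"moves": "0 0 0.06 0 0 0 0.6; 0 0 0.06 0 0 0 0.6; 0 0 0 0 0 0 0.6; 0 0 0 0 0 0 0.6"}}

```text
clock: 35.4
eef_pos: [516.1, 100.4, -33.3]
tool_rot: [-1.583, -0.001, -0.067]
force: [-3.6, -19.7, 3.8]
width: 51.3
```

```bash
python3 - <<'E'
from h import *
np.set_printoptions(precision=1,suppress=True)
st=ctrl.read_state();print(st['eef_pos'],st['force'],st['torque'])
im=wr(get_image('wrist'),st);c=im['color'];cv2.imwrite('pics/w23.png',cv2.resize(cv2.convertScaleAbs(c[130:280,140:540],alpha=1.2),None,fx=2,fy=2))
E
```

```text
[516.1 100.4 -33.3] [ -3.6 -19.7   3.8] [-4.1  0.8  0.4]
```

View pics/w23.png

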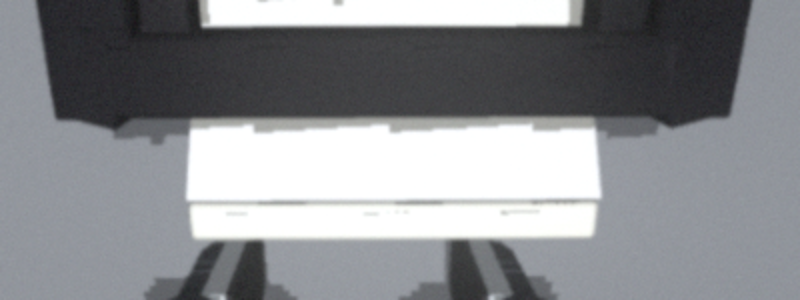

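Call:
{"method": "step_arm", "body": {"moves": "0 0 -0.2 0 0 0 0.6; 0 0 -0.3 0 0 0 0.6; 0 0 -0.5 0 0 0 0.6; 0 0 -0.4 0 0 0 0.6; 0 -0.5 0 0 0 0 0.6; 0 -0.8 0 0 0 0 0.6; 0 -0.8 -0.3 0 0 0 0.6; 0 -0.8 -0.5 0 0 0 0.6; 0 -0.8 -0.6 0 0 0 0.6; 0 0 -0.7 0 0 0 0.6; 0 0 -0.7 0 0 0 0.6; 0 0 -0.5 0 0 0 0.6; 0 0 0 0 0 0 0.6; 0 0 0 0 0 0 0.6"}}

```text
clock: 36.85
eef_pos: [502.4, -123.4, 151.6]
tool_rot: [-1.569, -0.0, -0.063]
force: [0.0, 0.5, 0.2]
width: 50.9
```

```bash
python3 look.py 24 540 130; python3 - <<'E'
from h import *
np.set_printoptions(precision=1,suppress=True)
for n in ['top','side']:
    im=get_image(n)
    for t in ['mug','wax_tin','spray','gauge_head','gauge_tail']: print(t,[(np.array(q['position']),round(q['conf'],2)) for q in nets.place_of(im,t)[:1]])
E
```

```text
36.85 [0.01 0.47 0.22]
pos [ 502.42 -123.38  151.59] xang -3.59145484770208 ydown -0.9999987467022877 units [0. 0. 0.] norm 0.0
turn units about y 0.015787252455645
w slot_mouth []
w slot_stop []
w squeegee []
w squeegee_edge []
w squeegee_heel []
side slot_mouth []
side slot_stop [(array([530.7, 243.5,   2.8]), 0.78)]
side squeegee [(array([529.2, 179.4,   5.5]), 0.85)]
side squeegee_edge [(array([535.6, 239.2,   1.4]), 0.55)]
side squeegee_heel [(array([525.8, 112.8,  -1.8]), 0.96)]
top slot_mouth []
top slot_stop [(array([528.6, 245.3,  -3.4]), 0.74)]
top squeegee [(array([530.3, 177.2,  -0.1]), 0.69)]
top squeegee_edge [(array([533.9, 242.8,   2.1]), 0.74)]
top squeegee_heel [(array([526.6, 113.2,   0.2]), 0.9)]
mug [(array([705.2, 170.4,   1.4]), 0.84)]
wax_tin [(array([ 517.6, -431. ,   -1.8]), 0.63)]
spray [(array([524. , 110.5,   4.7]), 0.39)]
gauge_head [(array([760.8,  10.8,   5.9]), 0.53)]
gauge_tail [(array([610.9,  29.3,   9.5]), 0.48)]
mug [(array([706.6, 169.8,  -2.4]), 0.83)]
wax_tin [(array([ 520.8, -431. ,   -0.4]), 0.65)]
spray [(array([495.8, 426.7,  -2. ]), 0.58)]
gauge_head [(array([757.1,   6.5,   8.1]), 0.49)]
gauge_tail [(array([614. ,  30.6,   8.7]), 0.48)]
```

View pics/side24.png

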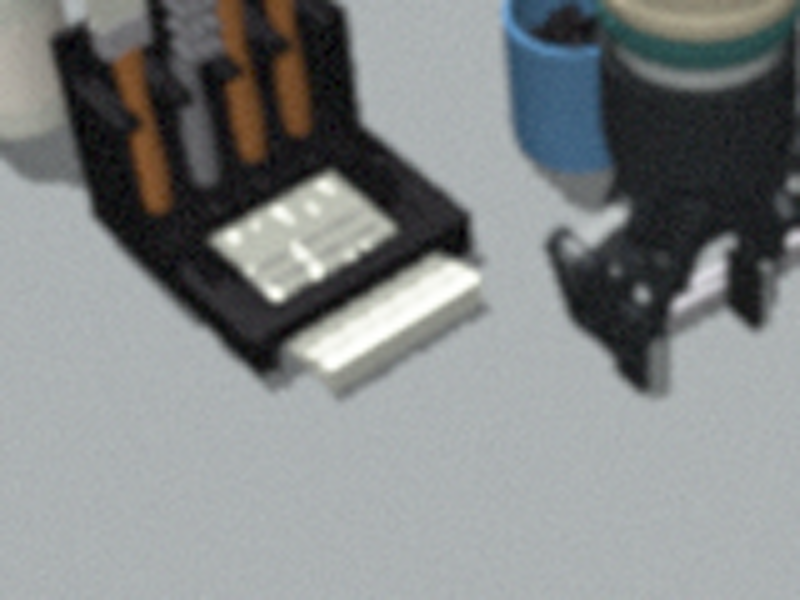

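View pics/top24.png

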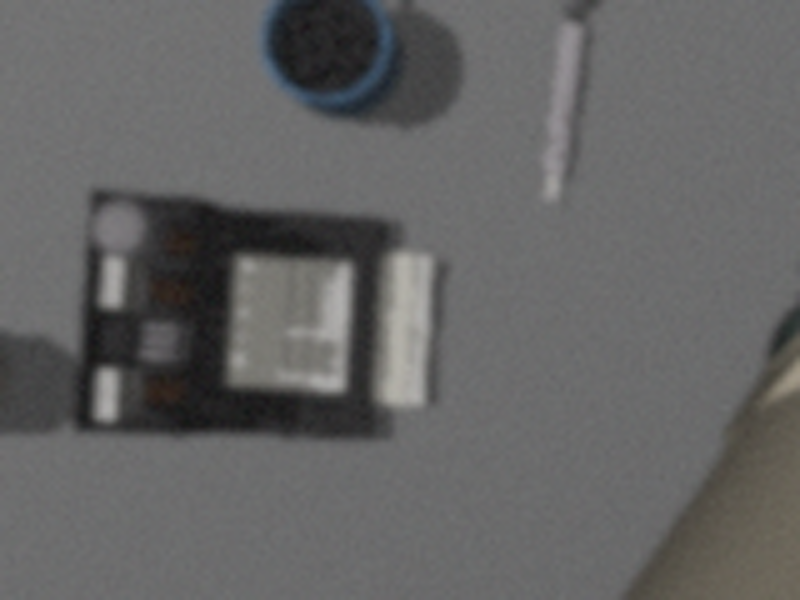

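View pics/w24.png

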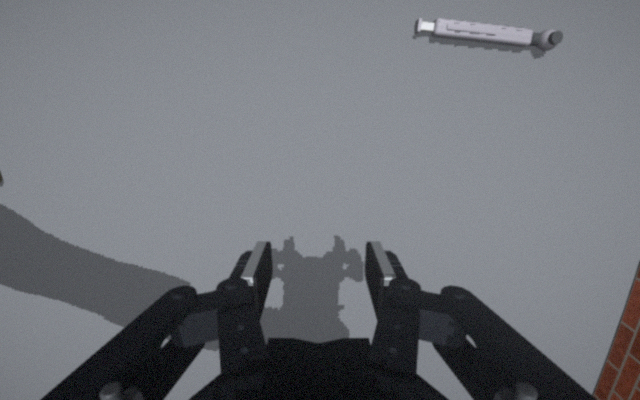

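```bash
python3 -c "
from cell import ctrl
print(ctrl.finish_job())"
```

```text
the job is handed in; nothing more can be done
None
```

I carried out the whole task and handed it in at about 37 s of the 72 s allowed. The squeegee is home against the stop, and the gauge lies well to one side of the slot.

**Gauge:** I picked it up and laid it on the shelf to the mug side of the slot, centred at about (688, 20). Its near end, at x ≈ 612, is about 30 mm outside the straight way in.

**Squeegee:** I pushed it sideways and then from the heel with two fingers, flat on the shelf throughout, until it stopped firmly.
- **Force:** it held at about 20 N on the tool with no further movement.
- **Networks:** they put the thin edge at y ≈ 239–243 and the stop at y ≈ 243–245.
- **Heel:** about 33 mm shows outside the rack, where 32 mm was expected. That is within the measuring error.

**Bystanders:** in the last pictures the mug, wax tin and spray bottle are where they started, within the networks' accuracy. One low-confidence top-camera report placed the spray bottle at the squeegee's heel. I treated it as false because the side camera still showed it at about (496, 427).

**Disagreements:**
- **Finger ends:** the fingertips turned out to sit about 30–40 mm behind the stated tool point, as the pictures and contact with the shelf both showed. The first close on the gauge therefore met nothing, and the second only pinched its top edge. I corrected the heights and the third grasp held.
- **Shelf contact:** while feeling for the shelf, the fingertips briefly pressed on it with about 25 N.

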